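# Sort the stripped gearbox and engine parts into their trays

## Task

Sort the five parts from the strip-down into the coloured trays: the two gears into the blue tray, the two ball bearings into the red tray and the piston into the yellow tray, each in a bay of its own, lying flat on the bay's floor with the same side up as now. Set the parts down gently, never drop or throw them, and leave the grease jar and the spanner where they are.

Things in the scene. Friction and masses are not known exactly. Their poses are not given: they have to be found in the camera images.
- gear_large: large spur gear, dark steel, toothed rim 52 mm over the teeth and 14 mm thick, with a plain round hub 34 mm across standing up in the middle to 30 mm above the underside (grip the hub, whose flank runs from 14 to 30 mm above the underside); shallow black bore; about 0.24 kg. Rigid; to be gripped from above across its round outside. Origin: centre of its underside; z up its axis.
- gear_small: small spur gear, dark steel, toothed rim 44 mm over the teeth and 14 mm thick, with a plain round hub 28 mm across standing up in the middle to 30 mm above the underside (grip the hub, whose flank runs from 14 to 30 mm above the underside); shallow black bore; about 0.17 kg. Rigid; to be gripped from above across its round outside. Origin: centre of its underside; z up its axis.
- bearing_large: large ball bearing lying flat: bright steel outer and inner ring with a black seal between, 52 mm outside, 25 mm bore, 22 mm high; about 0.19 kg. Do not reach into the bore (it counts as filled). Rigid; to be gripped from above across its round outside. Origin: centre of its underside; z up its axis.
- bearing_small: small ball bearing lying flat: bright steel outer and inner ring with a brass-coloured shield between, 42 mm outside, 20 mm bore, 22 mm high; about 0.12 kg. Do not reach into the bore (it counts as filled). Rigid; to be gripped from above across its round outside. Origin: centre of its underside; z up its axis.
- piston: small engine piston standing on its skirt, plain aluminium, closed flat crown up, two dark ring grooves near the top, 50 mm across, 44 mm high; about 0.13 kg. Rigid; to be gripped from above across its round outside. Origin: centre of its underside; z up its axis.
- tray_blue: blue plastic sorting tray, fixed to the bench, 80 mm (its x) by 160 mm (its y), 8 mm high. Two square bays side by side along its y, each 72 by 72 mm inside, floor 3 mm above the bench, bay centres at y = +40 mm and y = -40 mm in the tray's frame; outer walls 4 mm thick, the wall between the bays 8 mm thick, all rising 5 mm above the floor. Origin: centre of its underside, on the bench; z up.
- tray_red: red plastic sorting tray, fixed to the bench, 80 mm (its x) by 160 mm (its y), 8 mm high. Two square bays side by side along its y, each 72 by 72 mm inside, floor 3 mm above the bench, bay centres at y = +40 mm and y = -40 mm in the tray's frame; outer walls 4 mm thick, the wall between the bays 8 mm thick, all rising 5 mm above the floor. Origin: centre of its underside, on the bench; z up.
- tray_yellow: yellow plastic sorting tray, fixed to the bench, 80 mm (its x) by 160 mm (its y), 8 mm high. Two square bays side by side along its y, each 72 by 72 mm inside, floor 3 mm above the bench, bay centres at y = +40 mm and y = -40 mm in the tray's frame; outer walls 4 mm thick, the wall between the bays 8 mm thick, all rising 5 mm above the floor. Origin: centre of its underside, on the bench; z up.
- grease_jar: bystander: white plastic jar with a green cap, 60 mm across, 75 mm high, standing to the right (-y) of the parts; leave it alone. Origin: centre of its underside.
- spanner: bystander: steel spanner 190 mm long lying flat to the left (+y) of the parts, leave it alone. Origin: underside of its middle, x along its length.
Things that resemble listed ones, but are neither listed nor needed, are in the scene too. What is shaped like the piston but brown is not meant. Leave any brown look-alike of the gear_small alone.

How it is judged (in metres and radians):
At the end, for the whole second after the job is handed in: Gears in blue bays, bearings in red bays, piston in a yellow bay, one to a bay: centres within 17 mm of the bay's centre in tray x and y, underside within 3 mm of the bay's floor, same side up, tilt under 0.12 rad, at rest (under 0.02 m/s and 0.2 rad/s) (x of gear_large in the frame of tray_blue between -0.017 and 0.017 m and (y of gear_large in the frame of tray_blue between 0.023 and 0.057 m or y of gear_large in the frame of tray_blue between -0.057 and -0.023 m) and z of gear_large in the frame of tray_blue between 0 and 0.006 m and angle between each of gear_large, gear_small, bearing_large, bearing_small, piston's own z axis and vertical below 0.12 rad and linear speed of each of gear_large, gear_small, bearing_large, bearing_small, piston below 0.02 m/s and angular speed of each of gear_large, gear_small, bearing_large, bearing_small, piston below 0.2 rad/s and x of gear_small in the frame of tray_blue between -0.017 and 0.017 m and (y of gear_small in the frame of tray_blue between 0.023 and 0.057 m or y of gear_small in the frame of tray_blue between -0.057 and -0.023 m) and z of gear_small in the frame of tray_blue between 0 and 0.006 m and x of bearing_large in the frame of tray_red between -0.017 and 0.017 m and (y of bearing_large in the frame of tray_red between 0.023 and 0.057 m or y of bearing_large in the frame of tray_red between -0.057 and -0.023 m) and z of bearing_large in the frame of tray_red between 0 and 0.006 m and x of bearing_small in the frame of tray_red between -0.017 and 0.017 m and (y of bearing_small in the frame of tray_red between 0.023 and 0.057 m or y of bearing_small in the frame of tray_red between -0.057 and -0.023 m) and z of bearing_small in the frame of tray_red between 0 and 0.006 m and x of piston in the frame of tray_yellow between -0.017 and 0.017 m and (y of piston in the frame of tray_yellow between 0.023 and 0.057 m or y of piston in the frame of tray_yellow between -0.057 and -0.023 m) and z of piston in the frame of tray_yellow between 0 and 0.006 m); the robot touches nothing.
It fails at once if the grease jar is shifted more than 20 mm (distance of grease_jar from where it was at the start of the episode above 0.02 m).
It fails at once if the spanner is shifted more than 20 mm (distance of spanner from where it was at the start of the episode above 0.02 m).
It fails at once if a part is dropped or thrown (moves faster than 0.8 m/s while the fingers are off it, a free fall of some 33 mm) ((linear speed of gear_large above 0.8 m/s and contact force between gear_large and the fingers below 0.1 N) or (linear speed of gear_small above 0.8 m/s and contact force between gear_small and the fingers below 0.1 N) or (linear speed of bearing_large above 0.8 m/s and contact force between bearing_large and the fingers below 0.1 N) or (linear speed of bearing_small above 0.8 m/s and contact force between bearing_small and the fingers below 0.1 N) or (linear speed of piston above 0.8 m/s and contact force between piston and the fingers below 0.1 N)).
It also fails if it takes over 120 s, if anything falls off the work surface, if the arm or the gripper's body presses on something with over 40 N, if the wrist force passes 120 N, or if a joint passes its speed limit or range.

## Robot

A 6-joint arm with a two-finger parallel gripper is mounted at the origin on the work surface. World frame = base frame: x ahead of the robot, y to its left, z up, the work surface at z = 0. Lengths are in m, angles in degrees, forces in N, time in s.
With the tool pointing down it reaches from about 0.35 to 0.875 m from the base axis. Payload 4.2 kg.
Tool frame: the origin (TCP) lies at the very end of the fingers, on their centre line; the grasp point (between the pads) lies 19 mm behind it; y points along the fingers, z is the direction in which the jaws open and shut, and the axes are right-handed (so a half turn about y gives the same grasp; the last joint's range is limited). The gripper opens to 87 mm and grips with 3 to 60 N. Pads are 19 mm wide; open, the fingers measure 117 mm over their backs; the gripper's body (75 mm by 190 mm) begins 51 mm behind the grasp point.
Start: joints at [85.863, 22.042, 0.453, 0, -68.411, -14.817], TCP at [0.203, 0.591, 0.198] pointing down, gripper open.
Joint ranges: [-179.83, 179.83], [-69.29, 118.12], [-61.27, 80.66], [-181.25, 117.63], [-171.15, -9.14], [-177.46, 177.46]. Speed limits (degrees/s): [159.86, 159.86, 180, 180, 180, 180].

## Interface

Orientations are given as a 3x3 rotation matrix whose columns are the frame's x, y, z axes.
In Python, from station import r, eyes gives the robot as it stands.
- The arm moves only by the tool play_rows, never from a script. Its argument "deltas" is one flat list of numbers, 5 for each row, row after row: the closure in counts, from 0 (fully open) to 255 (shut), then the shift along the tool's x, y, z in mm, then the turn about the tool's y in rad. In form: [claw, tx, ty, tz, roll, claw, tx, ty, tz, roll, ...]. A call has exactly 10 rows; each row shifts and turns the commanded pose from where the row before left it, along the tool's axes as they then stand; what a row does not reach is not made up. A row lasts 1/10 s, in which the tool goes at most 50 mm and 8.59 degrees, less where a joint would pass 70% of its speed; a pose out of reach is approached as far as the arm can. A call is refused whole if a number of a shift passes 50 or a number of a turn 0.15, either way. A call with a gripper value outside its range is refused whole. The fingers move at their own pace and stop on an object; the grip force is fixed at half the most. Time passes only in rows, so rows that do not move let the fingers close, or fill a call up. It gives the time, the measured TCP pose, the force and the opening at its end, in the units of the state.
- r.sense(): the state, without advancing time (a new reading comes with each control period).
- eyes.capture(name): name is "scene" or "side" or "wrist"; returns a dict with "img" (480x640x3 uint8, blue, green, red), "vfov" (degrees; the focal length in pixels is half the picture's height over the tangent of half this angle, whatever the lens; pixels are square), "cx", "cy" (the principal point, pixels), "R" (3x3) and "t" (3): a world point X has camera coordinates R X + t; the wrist camera has in their place "tool_from_camera" (4x4, takes a point from camera to tool coordinates, whose origin is the TCP and whose axes are the tool frame's). Camera axes: x right, y down, z forward; pixel columns grow to the right and rows downward; lengths in m; the calibration is good to about 2 mm. A picture is of the moment at which its call begins: read the wrist's pose just before it. There is no depth.
- r.finish_job(): hands the job in, once; it reports no verdict.
The state is a dict: "time_s": time; "joints": joint angles; "joint_velocities": joint speeds; "effort": joint torques, N m; "tcp_pos": TCP position; "ee_rot": TCP orientation; "wrist_force": force on the tool from outside, world axes, zero at the start; "moment": the same for the moment, N m; "gripper_width": opening from 0.0 (shut) to 1.0 (fully open).
Only numpy, scipy, OpenCV 4.12 (cv2) and the standard library are available. Lean on these libraries where they do the work, as an engineer would, in place of code of your own. Each camera call takes 0.05 s, during which the arm holds its last target.

## Working session

There is one attempt and no reset: what is moved stays moved. The work goes in short steps, Python scripts to look and compute and a tool call to move; the robot and the scene stay as the last step left them, time stands still between calls to the robot, and variables do not carry over. Pictures are saved under pics/ and viewed, and the job is handed in when it is done.

Besides the shell and the picture viewer there is one more tool, called by a JSON object that holds its "api" and its "payload", one argument or row to a line. play_rows: Moves the arm, as the interface text tells. Its arguments: {"type":"object","properties":{"deltas":{"type":"array","items":{"type":"number"}}},"required":["deltas"]}

```bash
mkdir -p pics; ls; python3 - <<'E'
from station import r, eyes
import cv2
s=r.sense()
for k,v in s.items(): print(k,v)
for n in ["scene","side","wrist"]:
    c=eyes.capture(n); cv2.imwrite(f"pics/{n}0.png",c["img"])
    print(n,{k:v for k,v in c.items() if k!="img"})
E
```

```text
pics
time_s 0.0
joints [ 8.58616680e+01  2.20914590e+01  3.78982271e-01 -2.79249599e-02
 -6.84104586e+01 -1.48180357e+01]
joint_velocities [-0.03747549  0.12971499  0.04175392  0.04309647  0.02924155 -0.13271237]
effort [-5.04392101e-04 -3.90665781e+01  1.87402511e+01  4.21972454e+00
  1.10196567e-02 -1.90972401e-04]
tcp_pos [0.20279108 0.59049042 0.19644962]
ee_rot [[-9.45707834e-01 -6.06843356e-04 -3.25017422e-01]
 [ 3.25017969e-01 -2.10728466e-03 -9.45705493e-01]
 [-1.11009133e-04 -9.99997596e-01  2.19011061e-03]]
wrist_force [0.14746692 0.05082689 0.23020155]
moment [-0.01336222 -0.00629938 -0.00580763]
gripper_width 1.0008931754083201
scene {'vfov': 47.334363812860296, 'cx': 322.67315946851426, 'cy': 242.2284658825472, 'R': array([[-0.80698548,  0.59046126,  0.01139907],
       [ 0.42971555,  0.60031545, -0.67451161],
       [-0.40511601, -0.53942272, -0.73817623]]), 't': array([ 0.41347273, -0.19051645,  1.41394231])}
side {'vfov': 57.633146987470084, 'cx': 320.16335050958037, 'cy': 244.10008693344832, 'R': array([[ 0.84330898, -0.53733705, -0.00994265],
       [-0.39687781, -0.6101814 , -0.685687  ],
       [ 0.36237821,  0.58219202, -0.72782861]]), 't': array([-0.41316875,  0.24024261,  0.89672185])}
wrist {'vfov': 64.05940635646843, 'cx': 313.64964548939673, 'cy': 240.09266490295684, 'tool_from_camera': array([[ 2.43565513e-04,  9.55905713e-01,  2.93673642e-01,
        -8.07225936e-02],
       [-3.67998635e-04, -2.93673545e-01,  9.55905703e-01,
        -1.88149479e-01],
       [ 9.99999903e-01, -3.40897162e-04,  2.80243250e-04,
         7.87605510e-04],
       [ 0.00000000e+00,  0.00000000e+00,  0.00000000e+00,
         1.00000000e+00]])}
```

View pics/scene0.png

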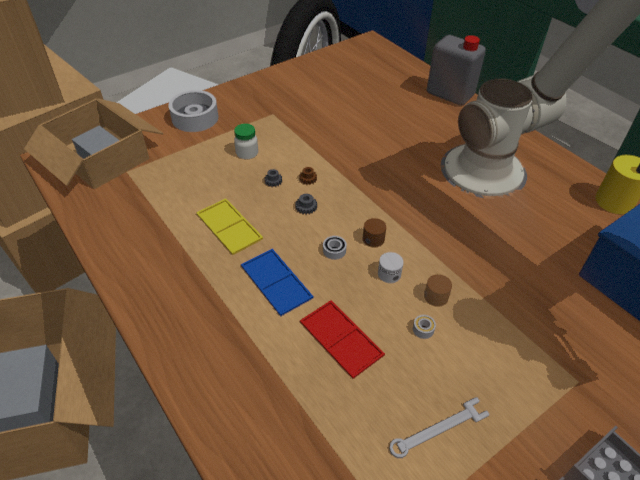

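View pics/side0.png

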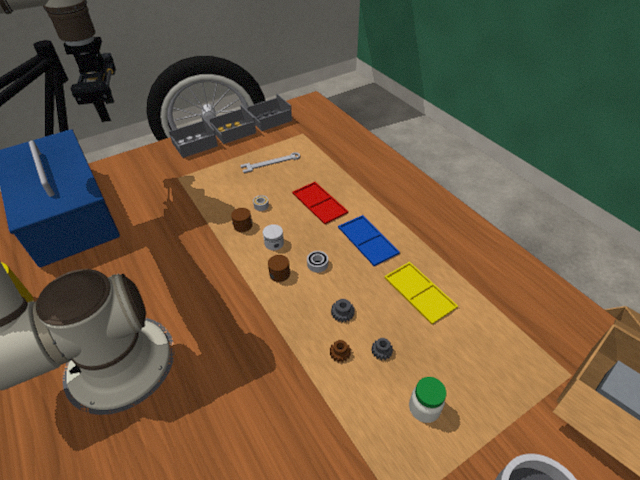

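View pics/wrist0.png

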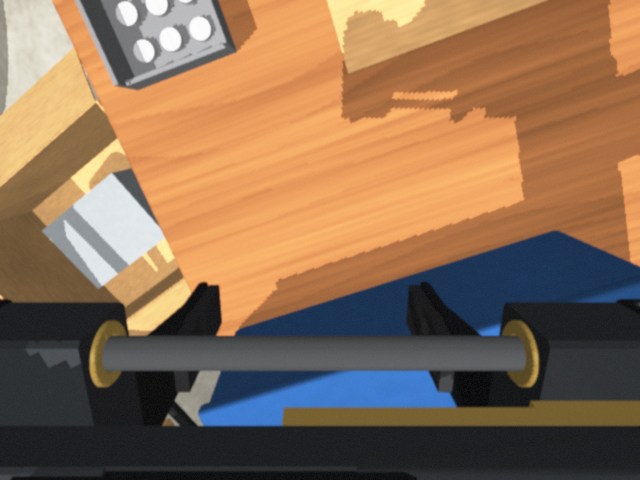

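```bash
python3 - <<'E'
import cv2
a=cv2.imread("pics/scene0.png"); b=cv2.imread("pics/side0.png")
cv2.imwrite("pics/sz0.png",cv2.resize(a[150:350,250:450],None,fx=3,fy=3,interpolation=cv2.INTER_CUBIC))
cv2.imwrite("pics/dz0.png",cv2.resize(b[185:370,220:420],None,fx=3,fy=3,interpolation=cv2.INTER_CUBIC))
E
```

```text
(no output)
```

View pics/sz0.png

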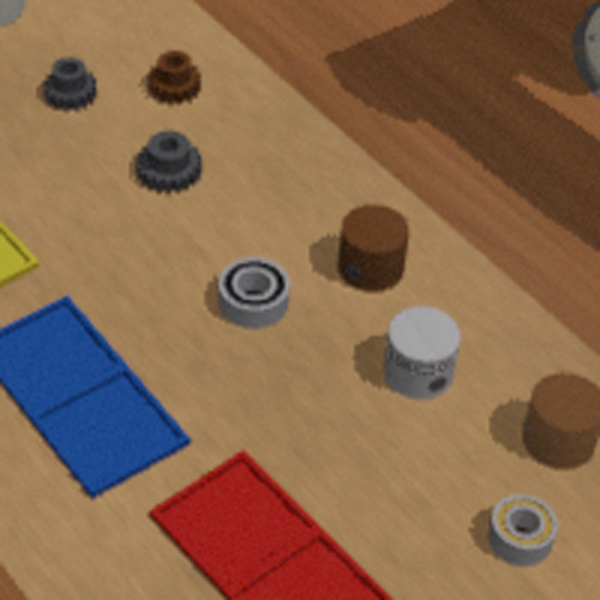

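View pics/dz0.png

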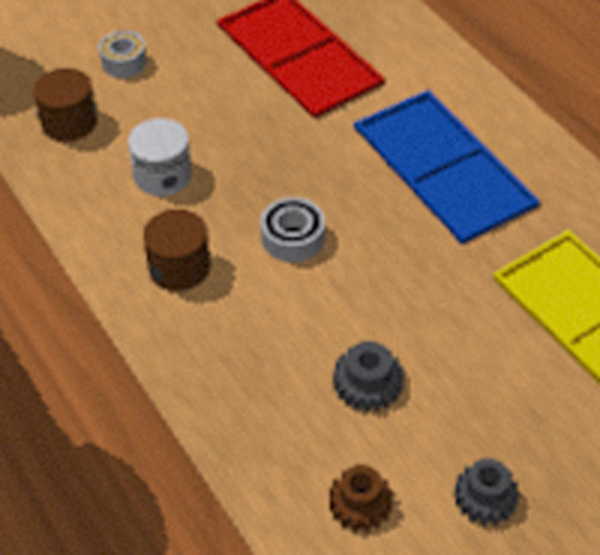

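```bash
cat > h.py <<'E'
import numpy as np, cv2
def cast(c,u,v,z,pose=None):
    f=240/np.tan(np.radians(c["vfov"]/2))
    d=np.array([(u-c["cx"])/f,(v-c["cy"])/f,1])
    if "R" in c: o=-c["R"].T@c["t"]; w=c["R"].T@d
    else:
        T=c["tool_from_camera"]; P,Q=pose
        o=P+Q@T[:3,3]; w=Q@(T[:3,:3]@d)
    return o+w*(z-o[2])/w[2]
E
python3 - <<'E'
from station import r, eyes
from h import *
A=eyes.capture("scene");B=eyes.capture("side")
it=dict(gs=((70,66),(488,477),.03),gl=((169,145),(369,361),.03),bl=((255,284),(293,220),.022),pi=((424,334),(160,140),.044),bs=((523,521),(123,45),.022),
 brg=((176,60),(361,481),.03),br1=((374,222),(177,228),.044),br2=((567,394),(65,87),.044))
for k,(a,b,z) in it.items():
    p=cast(A,(a[0]+.5)/3-.5+250,(a[1]+.5)/3-.5+150,z);q=cast(B,(b[0]+.5)/3-.5+220,(b[1]+.5)/3-.5+185,z)
    print(k,p[:2].round(4),q[:2].round(4),((p+q)/2)[:2].round(4))
for n,c in (("scene",A),("side",B)):
    hsv=cv2.cvtColor(c["img"],cv2.COLOR_BGR2HSV)
    for col,ranges in dict(red=[(0,5),(175,180)],blue=[(105,125)],yellow=[(26,34)]).items():
        m=sum(cv2.inRange(hsv,(lo,170,70),(hi,255,255)) for lo,hi in ranges).astype(np.uint8)
        m=cv2.morphologyEx(m,cv2.MORPH_CLOSE,np.ones((5,5)))
        best=None
        for ct in cv2.findContours(m,cv2.RETR_EXTERNAL,cv2.CHAIN_APPROX_NONE)[0]:
            ar=cv2.contourArea(ct)
            if ar<800: continue
            w=np.array([cast(c,*p[0],0.006)[:2] for p in ct],np.float32)
            rc=cv2.minAreaRect(w)
            if abs(max(rc[1])-.16)<.02 and abs(min(rc[1])-.08)<.02: print(n,col,np.round(rc[0],4),np.round(rc[1],4),round(rc[2],1), cv2.boundingRect(ct))
E
```

```text
gs [ 0.4656 -0.2719] [ 0.4655 -0.2735] [ 0.4655 -0.2727]
gl [ 0.4538 -0.147 ] [ 0.452  -0.1514] [ 0.4529 -0.1492]
bl [0.483 0.004] [4.822e-01 2.000e-04] [0.4826 0.0021]
pi [0.4283 0.1253] [0.4267 0.119 ] [0.4275 0.1221]
bs [0.4667 0.2702] [0.4656 0.2673] [0.4662 0.2688]
brg [ 0.3902 -0.2277] [ 0.3917 -0.2295] [ 0.3909 -0.2286]
br1 [0.3868 0.0214] [0.3917 0.0259] [0.3893 0.0237]
br2 [0.3849 0.2217] [0.3884 0.2213] [0.3867 0.2215]
scene red [0.6096 0.1924] [0.0817 0.1613] 2.6 (300, 301, 85, 77)
scene blue [0.6357 0.0015] [0.1606 0.0793] 89.0 (242, 249, 71, 66)
scene yellow [ 0.6354 -0.199 ] [0.0808 0.16  ] 1.9 (197, 199, 66, 54)
side red [0.6066 0.1884] [0.0814 0.164 ] 2.9 (292, 182, 56, 42)
side blue [ 0.6323 -0.0026] [0.16   0.0804] 88.9 (338, 216, 61, 50)
side yellow [ 0.6339 -0.2007] [0.0812 0.1609] 1.9 (385, 262, 73, 61)
```

{"api": "play_rows", "payload": {
  "deltas": [0,0,-10,0,0,0,0,-20,0,0,0,0,-20,0,-0.05,0,0,0,0,-0.05,0,0,0,0,-0.05,0,0,0,0,-0.05,0,0,0,0,-0.05,0,0,0,0,-0.05,0,0,0,0,-0.03,0,0,0,0,0]
}}

```text
time_s: 1.25
tcp_pos: [0.203, 0.5913, 0.2483]
ee_rot: [[-1.0, 0.0, -0.001], [0.001, 0.001, -1.0], [-0.0, -1.0, -0.001]]
wrist_force: [0.6, -1.0, -0.4]
gripper_width: 1.002
```

```bash
python3 - <<'E'
from station import r, eyes
from h import *
A=eyes.capture("scene")
p=cast(A,245,132,.075);print(p)
p=cast(A,246,152,.0);print(p)
s=r.sense();print(s["time_s"],s["tcp_pos"],s["ee_rot"],s["joints"])
E
```

```text
[ 0.46664325 -0.39624249  0.075     ]
[ 0.4626729 -0.4113904  0.       ]
1.3 [0.20300363 0.59124976 0.24825684] [[-9.99999010e-01  1.73904716e-04 -1.39662642e-03]
 [ 1.39676793e-03  8.16271023e-04 -9.99998691e-01]
 [-1.72764463e-04 -9.99999652e-01 -8.16513119e-04]] [ 8.58646089e+01  2.04057394e+01  5.23965089e+00  6.80383548e-03
 -7.47865459e+01  4.05358353e+00]
```

{"api": "play_rows", "payload": {
  "deltas": [0,-15,0,15,0,0,-29,0,35,0,0,-32,0,40,0,0,-32,0,40,0,0,-32,0,40,0,0,-32,0,40,0,0,-32,0,40,0,0,-32,0,40,0,0,-20,0,24,0,0,-7,0,8,0]
}}

```text
time_s: 2.3
tcp_pos: [0.4626, 0.2715, 0.248]
ee_rot: [[-1.0, 0.0, -0.005], [0.005, -0.0, -1.0], [-0.0, -1.0, 0.0]]
wrist_force: [0.2, 0.0, -0.6]
gripper_width: 1.001
```

```bash
cat > w.py <<'E'
from station import r, eyes
from h import *
import sys
def shot(n):
    s=r.sense(); c=eyes.capture("wrist"); cv2.imwrite(f"pics/{n}.png",c["img"])
    print(s["time_s"],s["tcp_pos"].round(4)); np.savez(f"pics/{n}.npz",P=s["tcp_pos"],Q=s["ee_rot"])
    return c,(s["tcp_pos"],s["ee_rot"])
if __name__=="__main__": shot(sys.argv[1])
E
python3 w.py w1
```

```text
2.3 [0.4626 0.2715 0.248 ]
```

View pics/w1.png

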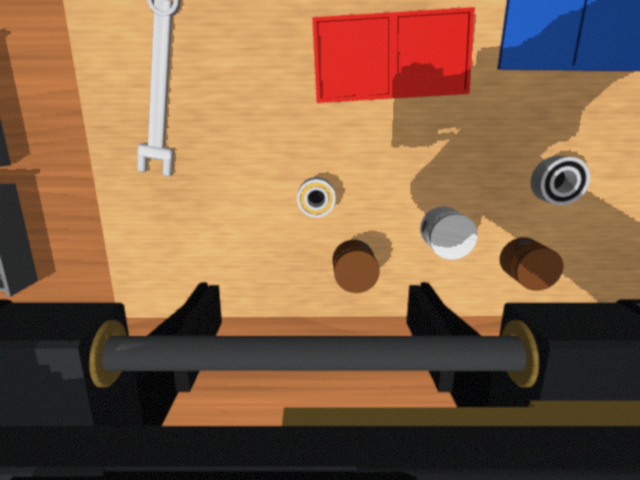

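```bash
python3 - <<'E'
from station import r, eyes
from h import *
s=r.sense();c=eyes.capture("wrist");p=(s["tcp_pos"],s["ee_rot"])
for n,u,v,z in [("bs",317,196,.022),("bl",564,180,.022),("pi",452,239,.044),("br",356,269,.044),("r",313,17,.008),("r",473,8,.008),("r",471,94,.008),("r",318,102,.008)]:
    print(n,cast(c,u,v,z,p)[:2].round(4))
E
```

```text
bs [0.4663 0.2673]
bl [0.4823 0.0012]
pi [0.4232 0.1234]
br [0.3894 0.225 ]
r [0.6428 0.2707]
r [0.6499 0.1131]
r [0.5705 0.106 ]
r [0.5635 0.2659]
```

{"api": "play_rows", "payload": {
  "deltas": [50,-2,10,2,0,50,-1,25,2,0,50,0,30,0,0,50,0,30,0,0,50,0,30,0,0,50,0,30,0,0,50,0,25,0,0,50,0,15,0,0,50,0,8,0,0,50,0,0,0,0]
}}

```text
time_s: 3.4
tcp_pos: [0.4629, 0.2708, 0.0432]
ee_rot: [[-1.0, -0.002, 0.001], [-0.001, -0.002, -1.0], [0.002, -1.0, 0.002]]
wrist_force: [0.6, 0.1, -0.1]
gripper_width: 0.807
```

{"api": "play_rows", "payload": {
  "deltas": [50,-3,8,3,0,50,0,10,0,0,50,0,8,0,0,50,0,5,0,0,50,0,4,0,0,50,0,0,0,0,50,0,0,0,0,50,0,0,0,0,50,0,0,0,0,50,0,0,0,0]
}}

```text
time_s: 4.4
tcp_pos: [0.4673, 0.2678, 0.0098]
ee_rot: [[-1.0, 0.0, -0.001], [0.001, 0.0, -1.0], [-0.0, -1.0, -0.0]]
wrist_force: [-0.8, -0.3, -0.4]
gripper_width: 0.803
```

Close on the bearing (2 mm lower first: TCP ≈ 8 mm).

{"api": "play_rows", "payload": {
  "deltas": [50,0,2,0,0,50,0,0,0,0,255,0,0,0,0,255,0,0,0,0,255,0,0,0,0,255,0,0,0,0,255,0,0,0,0,255,0,0,0,0,255,0,0,0,0,255,0,0,0,0]
}}

```text
time_s: 5.4
tcp_pos: [0.4671, 0.2676, 0.0075]
ee_rot: [[-1.0, -0.0, -0.001], [0.001, -0.0, -1.0], [0.0, -1.0, 0.0]]
wrist_force: [-0.6, 0.2, -0.0]
gripper_width: 0.161
```

```bash
python3 w.py w2; python3 -c "
from station import eyes;import cv2
c=eyes.capture('scene');cv2.imwrite('pics/s2.png',cv2.resize(c['img'][230:400,330:530],None,fx=3,fy=3))"
```

```text
5.4 [0.4671 0.2676 0.0075]
```

View pics/w2.png

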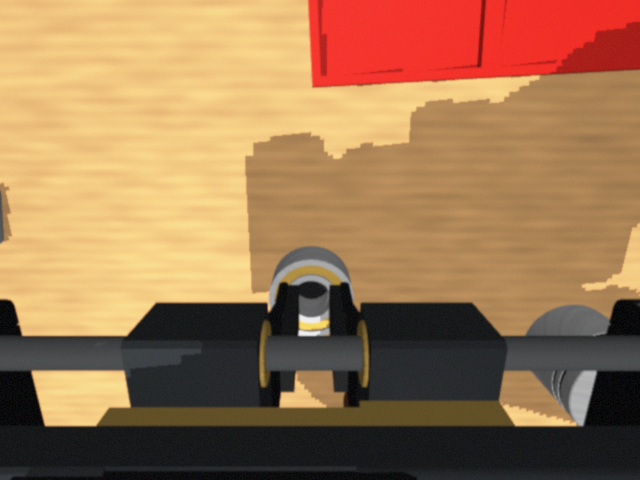

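View pics/s2.png

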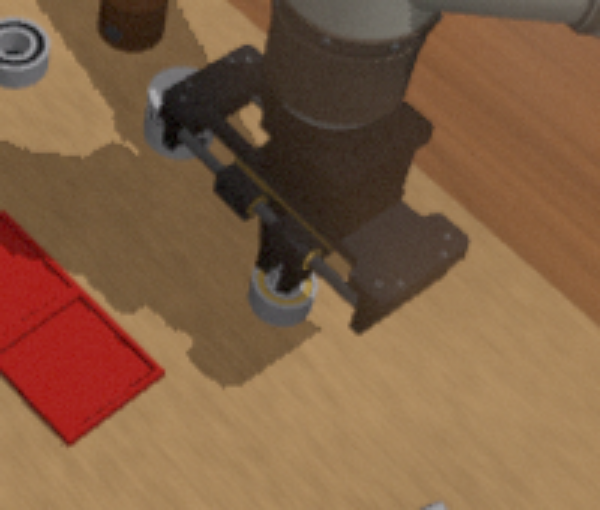

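```bash
python3 - <<'E'
from station import r, eyes
from h import *
s=r.sense();c=eyes.capture("wrist");p=(s["tcp_pos"],s["ee_rot"])
print(s["gripper_width"],s["wrist_force"])
f=240/np.tan(np.radians(c["vfov"]/2))
T=np.linalg.inv(c["tool_from_camera"])
for q in ([0,0,0],[0,-.019,0],[-.0095,0,0]):
    x=T[:3,:3]@np.array(q)+T[:3,3]; print(x[:2]/x[2]*f+[c["cx"],c["cy"]])
for uv in [(313,293),(313,300),(272,290),(352,290),(312,247)]: print(uv,cast(c,*uv,.022,p))
for n in("scene","side"):
    c=eyes.capture(n); f=240/np.tan(np.radians(c["vfov"]/2))
    x=c["R"]@s["tcp_pos"]+c["t"]; uv=x[:2]/x[2]*f+[c["cx"],c["cy"]]; print(n,uv)
    u,v=uv.astype(int); I=cv2.resize(c["img"][v-50:v+50,u-60:u+60],None,fx=5,fy=5,interpolation=cv2.INTER_CUBIC)
    cv2.circle(I,(int((uv[0]-u+60)*5),int((uv[1]-v+50)*5)),3,(0,0,255),-1); cv2.imwrite(f"pics/{n}3.png",I)
    print(cv2.imwrite(f"pics/{n}3.png",I))
E
```

```text
0.06957213955590404 [0.33995362 0.42303729 0.43415091]
[312.23577099 280.90633987]
[312.0984385  296.45922824]
[312.21165085 264.11530233]
(313, 293) [0.46683232 0.26719597 0.022     ]
(313, 300) [0.46302785 0.26720173 0.022     ]
(272, 290) [0.46847032 0.28742065 0.022     ]
(352, 290) [0.46842911 0.24795282 0.022     ]
(312, 247) [0.49076628 0.26763599 0.022     ]
scene [421.83189114 326.69448045]
True
side [261.65485585 203.3513265 ]
True
```

View pics/scene3.png

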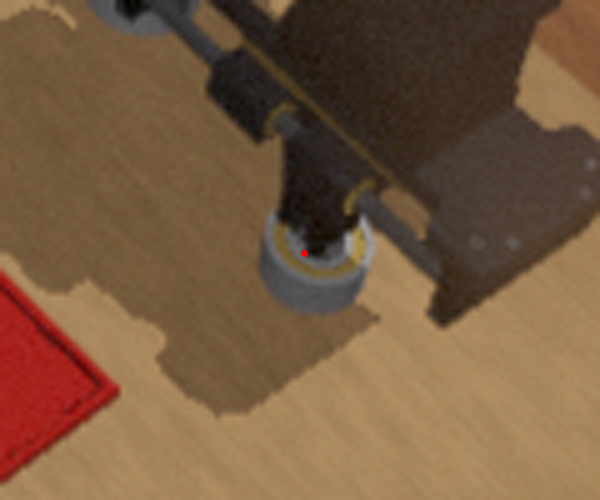

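View pics/side3.png

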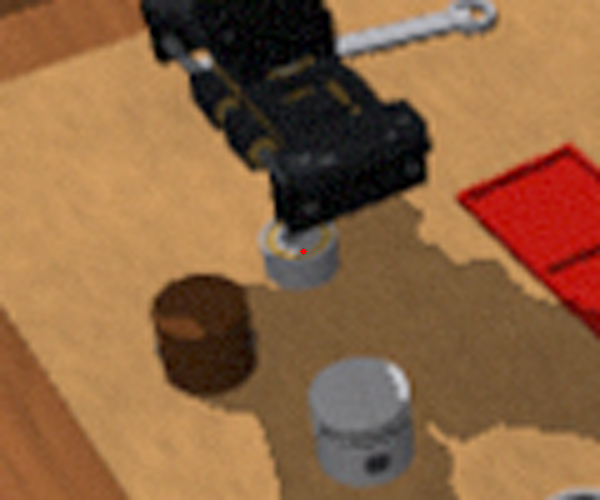

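```bash
python3 - <<'E'
from station import r, eyes
from h import *
A=eyes.capture("scene");B=eyes.capture("side")
def ray(c,u,v):
    a=cast(c,u,v,0.1);b=cast(c,u,v,0.); return a,(b-a)/np.linalg.norm(b-a)
ua=(421+(318-300)/5,326+(250-250)/5); ub=(261+(292-300)/5,203+(240-250)/5)
a,d=ray(A,*ua);b,e=ray(B,*ub)
t=np.linalg.lstsq(np.c_[d,-e],b-a,rcond=None)[0]
print(a+d*t[0],b+e*t[1])
s=r.sense()
print(s["joints"],s["tcp_pos"],s["gripper_width"])
E
```

```text
[0.46504989 0.27201688 0.01349561] [0.46361867 0.27299069 0.01393871]
[ 4.70769253e+01  2.62030828e+01 -2.49365044e+01  1.45439785e-03
 -3.88619053e+01  4.28762989e+01] [0.46711457 0.26761213 0.00754249] 0.00691505883849583
```

{"api": "play_rows", "payload": {
  "deltas": [50,0,0,0,0,50,0,0,0,0,50,0,0,0,0,50,0,0,0,0,50,0,0,0,0,50,0,0,0,0,50,0,0,0,0,50,0,0,0,0,50,0,0,0,0,50,0,0,0,0]
}}

```text
time_s: 6.75
tcp_pos: [0.4671, 0.2676, 0.0076]
ee_rot: [[-1.0, -0.0, -0.001], [0.001, -0.0, -1.0], [0.0, -1.0, 0.0]]
wrist_force: [-0.4, -0.1, -0.6]
gripper_width: 0.777
```

```bash
python3 - <<'E'
from station import r, eyes
from h import *
s=r.sense()
for n in("scene","side"):
    c=eyes.capture(n); f=240/np.tan(np.radians(c["vfov"]/2))
    u,v=(421,326) if n=="scene" else (261,203); I=cv2.resize(c["img"][v-50:v+50,u-60:u+60],None,fx=5,fy=5,interpolation=cv2.INTER_CUBIC)
    I=cv2.convertScaleAbs(I,alpha=2,beta=10)
    for d in (-.035,.035):
        x=c["R"]@(s["tcp_pos"]+s["ee_rot"][:,2]*d)+c["t"]; uv=x[:2]/x[2]*f+[c["cx"],c["cy"]]
        cv2.circle(I,(int((uv[0]-u+60)*5),int((uv[1]-v+50)*5)),3,(0,0,255),-1)
    cv2.imwrite(f"pics/{n}4.png",I)
E
python3 w.py w4
```

```text
6.85 [0.4671 0.2676 0.0076]
```

View pics/scene4.png

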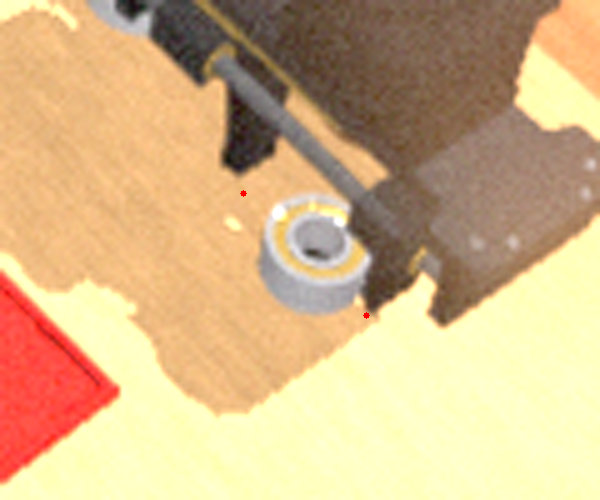

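View pics/side4.png

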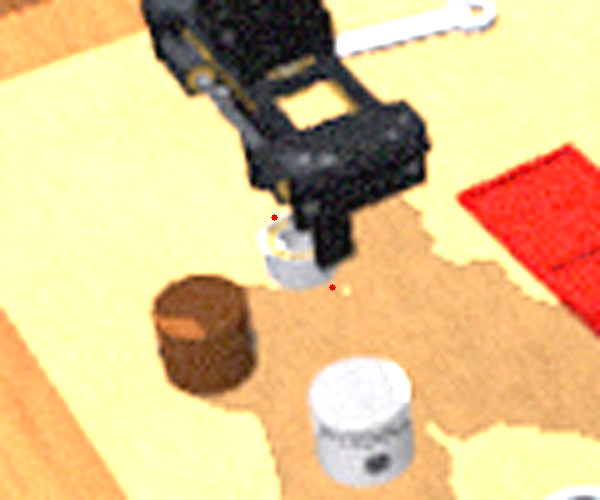

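View pics/w4.png

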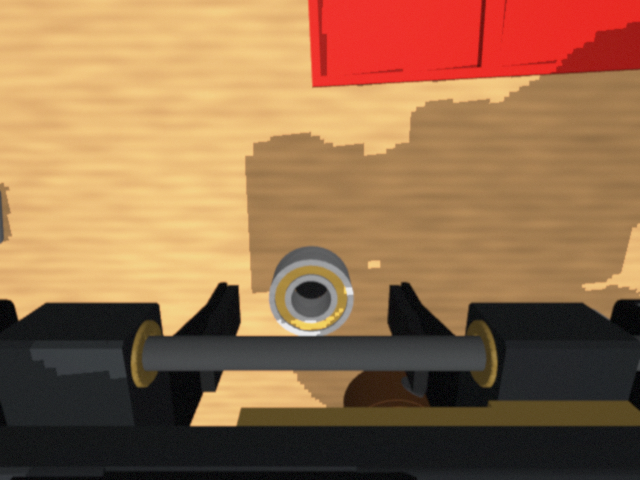

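{"api": "play_rows", "payload": {
  "deltas": [50,0,2,0,0,50,0,2,0,0,50,0,2,0,0,50,0,2,0,0,50,0,0,0,0,50,0,0,0,0,50,0,0,0,0,50,0,0,0,0,50,0,0,0,0,50,0,0,0,0]
}}

```text
time_s: 7.9
tcp_pos: [0.4671, 0.2676, -0.0004]
ee_rot: [[-1.0, 0.0, -0.001], [0.001, 0.0, -1.0], [-0.0, -1.0, -0.0]]
wrist_force: [-0.6, 1.0, 0.5]
gripper_width: 0.805
```

```bash
cat > z.py <<'E'
import sys
from station import r, eyes
from h import *
tag=sys.argv[1]; s=r.sense(); off=float(sys.argv[2]) if len(sys.argv)>2 else 0
im=[]
for n in("scene","side"):
    c=eyes.capture(n); f=240/np.tan(np.radians(c["vfov"]/2))
    def pr(X):
        x=c["R"]@X+c["t"]; return x[:2]/x[2]*f+[c["cx"],c["cy"]]
    u,v=pr(s["tcp_pos"]).astype(int); I=cv2.resize(c["img"][v-50:v+50,u-40:u+40],None,fx=5,fy=5,interpolation=cv2.INTER_CUBIC)
    I=cv2.convertScaleAbs(I,alpha=1.8,beta=10)
    for d in (-1,1):
        uv=pr(s["tcp_pos"]+s["ee_rot"][:,2]*d*.0435*s["gripper_width"]+[0,0,off])
        cv2.circle(I,(int((uv[0]-u+40)*5),int((uv[1]-v+50)*5)),2,(0,0,255),-1)
    im.append(I)
cv2.imwrite(f"pics/{tag}.png",np.hstack(im))
E
python3 z.py z5 0.015
```

```text
(no output)
```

View pics/z5.png

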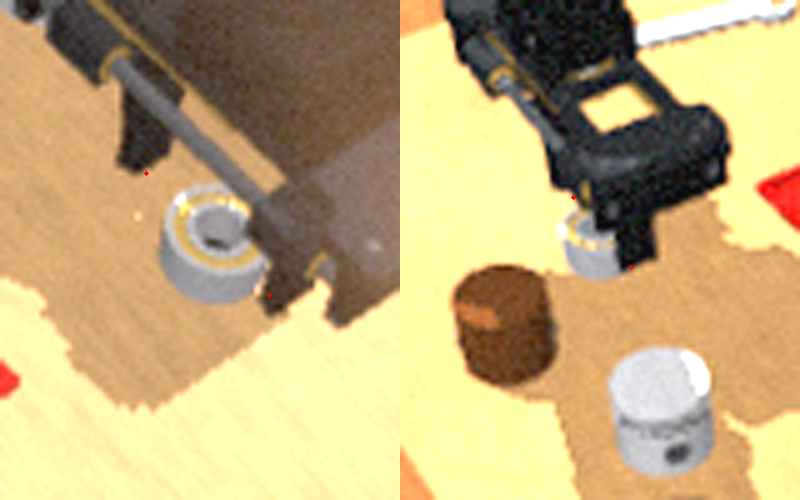

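{"api": "play_rows", "payload": {
  "deltas": [50,0,2,0,0,50,0,2,0,0,50,0,2,0,0,255,0,0,0,0,255,0,0,0,0,255,0,0,0,0,255,0,0,0,0,255,0,0,0,0,255,0,0,0,0,255,0,0,0,0]
}}

```text
time_s: 9.0
tcp_pos: [0.4672, 0.2678, -0.0064]
ee_rot: [[-1.0, 0.0, -0.001], [0.001, 0.0, -1.0], [-0.0, -1.0, -0.0]]
wrist_force: [1.1, 0.4, -0.4]
gripper_width: 0.463
```

```bash
python3 z.py z6 0.015
```

```text
(no output)
```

View pics/z6.png

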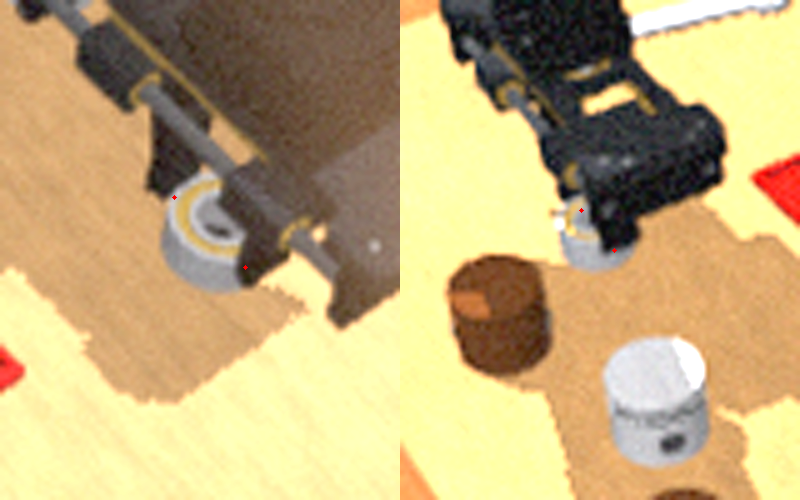

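{"api": "play_rows", "payload": {
  "deltas": [255,0,-3,0,0,255,0,-12,0,0,255,0,-20,0,0,255,0,-15,0,0,255,-15,0,4,0,255,-30,0,8,0,255,-40,0,12,0,255,-33,0,10,0,255,-15,0,4,0,255,-5,0,1,0]
}}

```text
time_s: 10.1
tcp_pos: [0.6069, 0.227, 0.0426]
ee_rot: [[-1.0, -0.0, -0.003], [0.003, -0.0, -1.0], [0.0, -1.0, 0.0]]
wrist_force: [-0.5, 0.6, -1.6]
gripper_width: 0.457
```

```bash
python3 w.py w7
```

```text
10.1 [0.6069 0.227  0.0426]
```

View pics/w7.png

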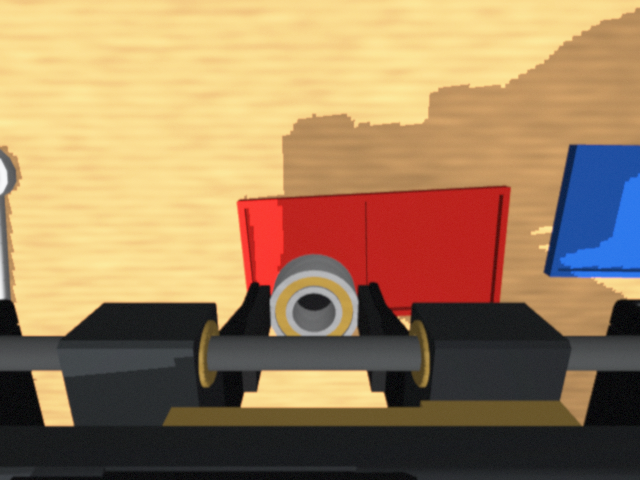

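{"api": "play_rows", "payload": {
  "deltas": [255,0,8,0,0,255,0,12,0,0,255,0,10,0,0,255,0,6,0,0,255,0,3,0,0,255,0,2,0,0,255,0,1,0,0,255,0,1,0,0,255,0,0,0,0,255,0,0,0,0]
}}

```text
time_s: 11.15
tcp_pos: [0.6053, 0.2286, 0.0008]
ee_rot: [[-1.0, 0.0, -0.001], [0.001, 0.0, -1.0], [-0.0, -1.0, -0.0]]
wrist_force: [-0.3, 0.3, -2.0]
gripper_width: 0.461
```

```bash
python3 z.py z8 0.015
```

```text
(no output)
```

View pics/z8.png

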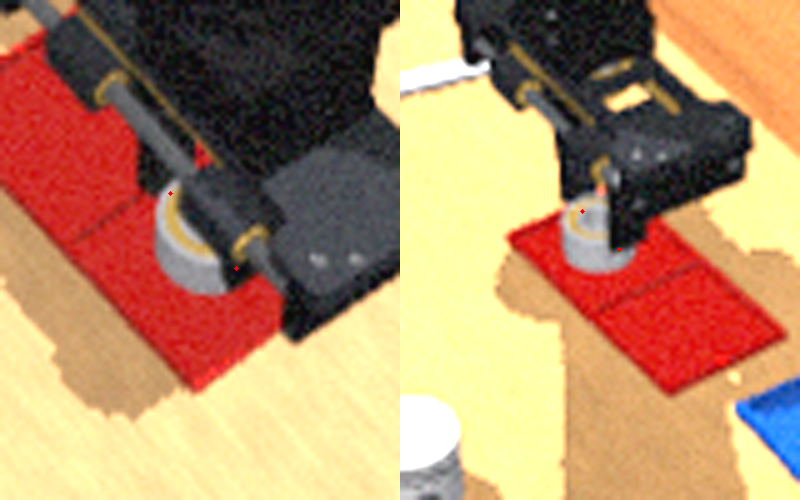

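{"api": "play_rows", "payload": {
  "deltas": [255,0,1,0,0,255,0,1,0,0,255,0,1,0,0,255,0,0.5,0,0,255,0,0,0,0,255,0,0,0,0,255,0,0,0,0,255,0,0,0,0,255,0,0,0,0,255,0,0,0,0]
}}

```text
time_s: 12.25
tcp_pos: [0.6051, 0.2285, -0.0029]
ee_rot: [[-1.0, 0.0, -0.001], [0.001, 0.0, -1.0], [-0.0, -1.0, -0.0]]
wrist_force: [0.3, -0.5, -0.9]
gripper_width: 0.46
```

{"api": "play_rows", "payload": {
  "deltas": [255,0,0.5,0,0,255,0,0,0,0,70,0,0,0,0,70,0,0,0,0,70,0,0,0,0,70,0,0,0,0,70,0,-5,0,0,50,0,-15,0,0,50,0,-25,0,0,50,0,-25,0,0]
}}

```text
time_s: 13.25
tcp_pos: [0.6053, 0.2285, 0.0684]
ee_rot: [[-1.0, 0.001, -0.001], [0.001, 0.0, -1.0], [-0.001, -1.0, -0.0]]
wrist_force: [-1.0, 0.5, 0.3]
gripper_width: 0.796
```

```bash
python3 w.py w9;python3 z.py z9 0.015
```

```text
13.25 [0.6053 0.2285 0.0684]
```

View pics/z9.png

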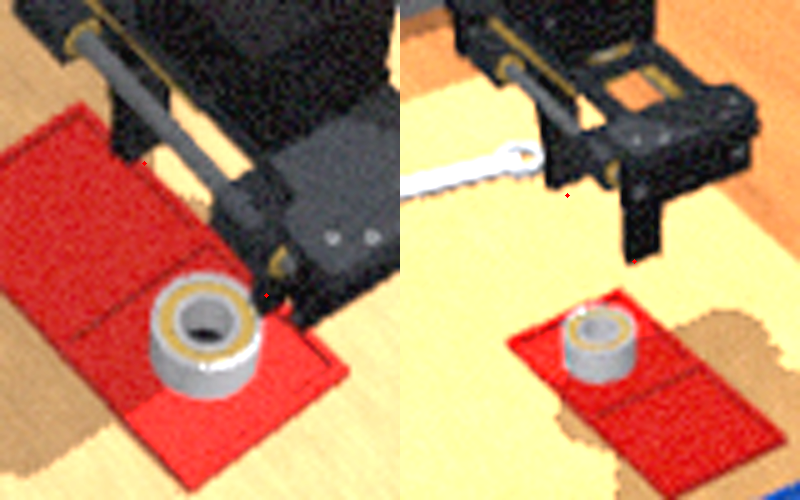

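{"api": "play_rows", "payload": {
  "deltas": [40,10,0,6,0,40,20,0,12,0,40,28,0,17,0,40,28,0,17,0,40,28,0,17,0,40,26,0,15,0,40,20,0,12,0,40,12,0,7,0,40,6,0,3,0,40,0,0,0,0]
}}

```text
time_s: 14.4
tcp_pos: [0.4264, 0.1223, 0.0667]
ee_rot: [[-1.0, -0.0, -0.001], [0.001, -0.0, -1.0], [0.0, -1.0, 0.0]]
wrist_force: [0.5, 0.1, -0.1]
gripper_width: 0.844
```

```bash
python3 w.py w10;python3 z.py z10 0.015
```

```text
14.4 [0.4264 0.1223 0.0667]
```

View pics/w10.png

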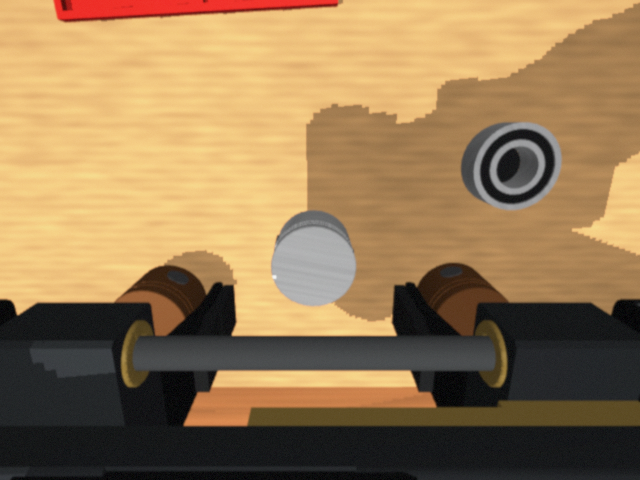

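View pics/z10.png

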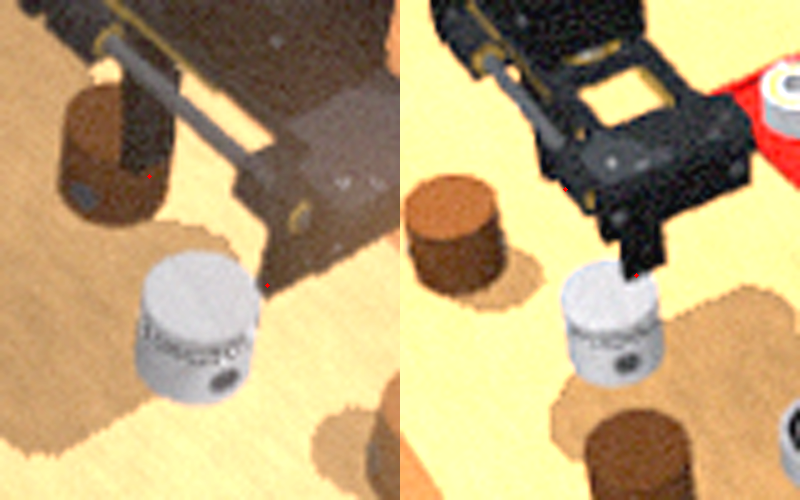

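```bash
python3 - <<'E'
from station import r, eyes
from h import *
s=r.sense();c=eyes.capture("wrist");p=(s["tcp_pos"],s["ee_rot"])
for n,u,v,z in [("pi",314,264,.044),("l",272,264,.044),("r",356,264,.044),("bl",514,166,.022)]:
    for dz in (0,.015): print(n,dz,cast(c,u,v,z,(p[0]+[0,0,dz],p[1]))[:2].round(4))
E
```

```text
pi 0 [0.4289 0.1223]
pi 0.015 [0.4233 0.1223]
l 0 [0.4289 0.1469]
l 0.015 [0.4233 0.1487]
r 0 [0.4289 0.0977]
r 0.015 [0.4233 0.0959]
bl 0 [0.4832 0.0024]
bl 0.015 [ 0.4816 -0.0053]
```

{"api": "play_rows", "payload": {
  "deltas": [40,-2,5,0,0,40,0,12,0,0,40,0,14,0,0,40,0,12,0,0,40,0,10,0,0,40,0,6,0,0,40,0,3,0,0,40,0,1,0,0,40,0,0,0,0,255,0,0,0,0]
}}

```text
time_s: 15.6
tcp_pos: [0.4293, 0.1229, 0.0039]
ee_rot: [[-1.0, 0.001, -0.001], [0.001, 0.001, -1.0], [-0.001, -1.0, -0.001]]
wrist_force: [-0.4, 0.1, 0.6]
gripper_width: 0.803
```

{"api": "play_rows", "payload": {
  "deltas": [255,0,0,0,0,255,0,0,0,0,255,0,0,0,0,255,0,0,0,0,255,0,0,0,0,255,0,0,0,0,255,0,0,0,0,255,0,0,0,0,255,0,0,0,0,255,0,0,0,0]
}}

```text
time_s: 16.6
tcp_pos: [0.4291, 0.1227, 0.0037]
ee_rot: [[-1.0, 0.0, -0.001], [0.001, 0.0, -1.0], [-0.0, -1.0, -0.0]]
wrist_force: [-1.9, 0.4, 5.5]
gripper_width: 0.57
```

{"api": "play_rows", "payload": {
  "deltas": [255,0,-3,0,0,255,0,-12,0,0,255,0,-20,0,0,255,0,-20,0,0,255,-5,-10,8,0,255,-15,0,20,0,255,-22,0,30,0,255,-25,0,35,0,255,-25,0,35,0,255,-25,0,35,0]
}}

```text
time_s: 17.6
tcp_pos: [0.5462, -0.0425, 0.0677]
ee_rot: [[-1.0, -0.001, -0.001], [0.001, 0.0, -1.0], [0.001, -1.0, -0.0]]
wrist_force: [0.3, 0.6, -0.1]
gripper_width: 0.563
```

{"api": "play_rows", "payload": {
  "deltas": [255,-25,0,35,0,255,-22,0,30,0,255,-18,0,25,0,255,-12,0,16,0,255,-6,0,9,0,255,-2,0,4,0,255,0,0,0,0,255,0,0,0,0,255,0,0,0,0,255,0,0,0,0]
}}

```text
time_s: 18.6
tcp_pos: [0.6306, -0.1587, 0.0689]
ee_rot: [[-1.0, 0.0, 0.0], [-0.0, 0.0, -1.0], [-0.0, -1.0, -0.0]]
wrist_force: [-0.5, -0.4, -0.7]
gripper_width: 0.565
```

```bash
python3 w.py w11;python3 z.py z11 0.015
```

```text
18.6 [ 0.6306 -0.1587  0.0689]
```

View pics/w11.png

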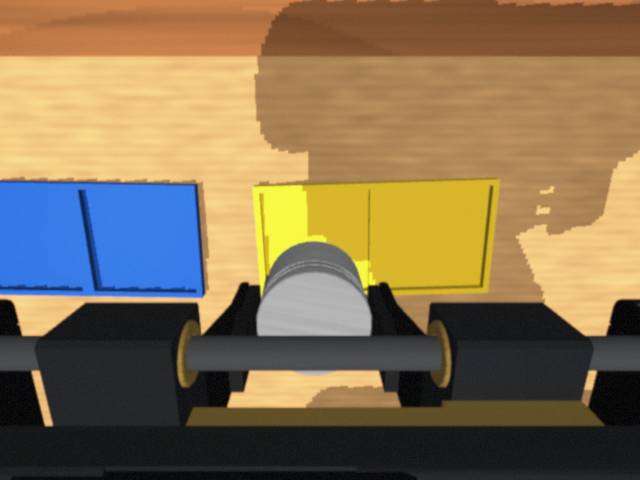

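View pics/z11.png

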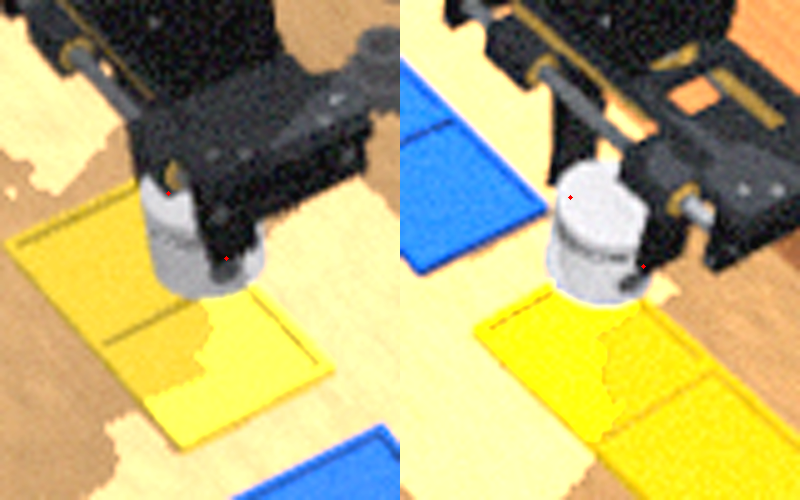

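{"api": "play_rows", "payload": {
  "deltas": [255,-2,5,1,0,255,0,12,0,0,255,0,14,0,0,255,0,12,0,0,255,0,8,0,0,255,0,4,0,0,255,0,2,0,0,255,0,1,0,0,255,0,0,0,0,255,0,0,0,0]
}}

```text
time_s: 19.75
tcp_pos: [0.6332, -0.1605, 0.0111]
ee_rot: [[-1.0, 0.001, -0.001], [0.001, -0.0, -1.0], [-0.001, -1.0, 0.0]]
wrist_force: [-0.5, 1.2, -1.4]
gripper_width: 0.569
```

```bash
python3 z.py z12 0.015; python3 - <<'E'
from station import r, eyes
from h import *
d=np.load("pics/w11.npz");c=eyes.capture("wrist");p=(d["P"],d["Q"])
for u,v in [(255,187),(498,180),(488,292),(201,183),(205,295)]: print(cast(c,u,v,.008,p)[:2].round(4))
E
```

```text
[ 0.6707 -0.1212]
[ 0.6753 -0.2789]
[ 0.5961 -0.283 ]
[ 0.6733 -0.0863]
[ 0.5938 -0.0823]
```

View pics/z12.png

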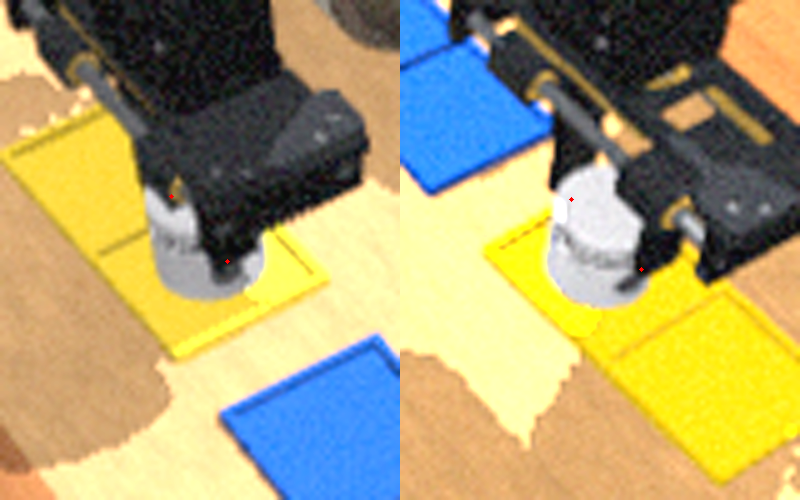

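{"api": "play_rows", "payload": {
  "deltas": [255,0,1,0,0,255,0,1,0,0,255,0,1,0,0,255,0,0.5,0,0,255,0,0.5,0,0,255,0,0,0,0,255,0,0,0,0,255,0,0,0,0,255,0,0,0,0,255,0,0,0,0]
}}

```text
time_s: 20.9
tcp_pos: [0.6327, -0.1605, 0.0068]
ee_rot: [[-1.0, -0.0, -0.001], [0.001, -0.0, -1.0], [0.0, -1.0, 0.0]]
wrist_force: [-1.5, 1.9, 3.5]
gripper_width: 0.566
```

Contact felt (+3.5 N). Release and rise.

{"api": "play_rows", "payload": {
  "deltas": [60,0,0,0,0,60,0,0,0,0,60,0,0,0,0,60,0,0,0,0,60,0,-5,0,0,60,0,-15,0,0,60,0,-25,0,0,60,0,-25,0,0,60,0,-10,0,0,60,0,0,0,0]
}}

```text
time_s: 21.9
tcp_pos: [0.6342, -0.1606, 0.0893]
ee_rot: [[-1.0, 0.005, -0.001], [0.001, -0.0, -1.0], [-0.005, -1.0, 0.0]]
wrist_force: [-0.3, 0.0, -0.8]
gripper_width: 0.764
```

```bash
python3 z.py z13 0.015
```

```text
(no output)
```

View pics/z13.png

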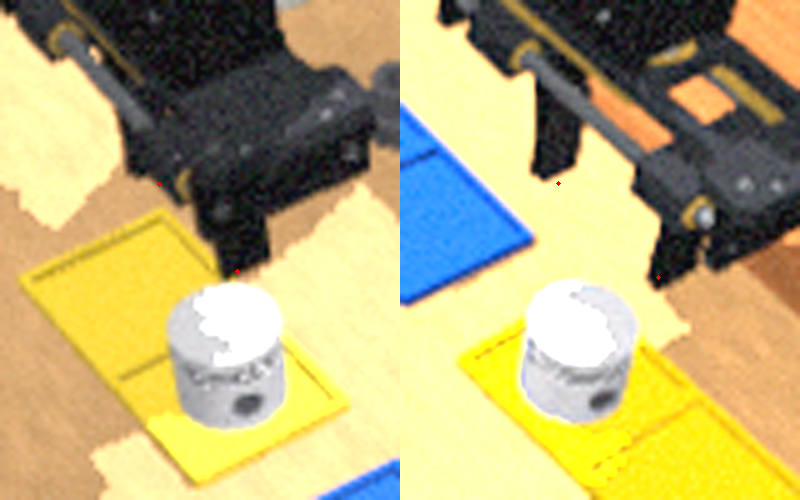

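{"api": "play_rows", "payload": {
  "deltas": [40,8,0,-8,0,40,16,0,-17,0,40,24,0,-26,0,40,26,0,-28,0,40,26,0,-28,0,40,24,0,-26,0,40,16,0,-17,0,40,8,0,-9,0,40,3,0,-3,0,40,0,0,0,0]
}}

```text
time_s: 23.0
tcp_pos: [0.4819, 0.0018, 0.0863]
ee_rot: [[-1.0, -0.0, -0.0], [0.0, -0.0, -1.0], [0.0, -1.0, 0.0]]
wrist_force: [-0.0, 0.8, -0.5]
gripper_width: 0.841
```

```bash
python3 w.py w14
```

```text
23.0 [0.4819 0.0018 0.0863]
```

View pics/w14.png

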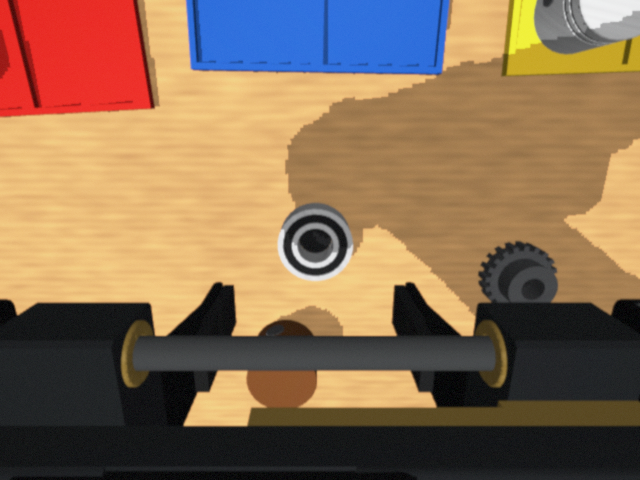

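{"api": "play_rows", "payload": {
  "deltas": [40,-1,6,0,0,40,0,14,0,0,40,0,18,0,0,40,0,18,0,0,40,0,14,0,0,40,0,10,0,0,40,0,6,0,0,40,0,3,0,0,40,0,0,0,0,40,0,0,0,0]
}}

```text
time_s: 24.05
tcp_pos: [0.4834, 0.0017, -0.002]
ee_rot: [[-1.0, 0.001, -0.001], [0.001, 0.0, -1.0], [-0.001, -1.0, -0.0]]
wrist_force: [0.8, -0.4, 0.6]
gripper_width: 0.841
```

```bash
python3 z.py z15 0.015
```

```text
(no output)
```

View pics/z15.png

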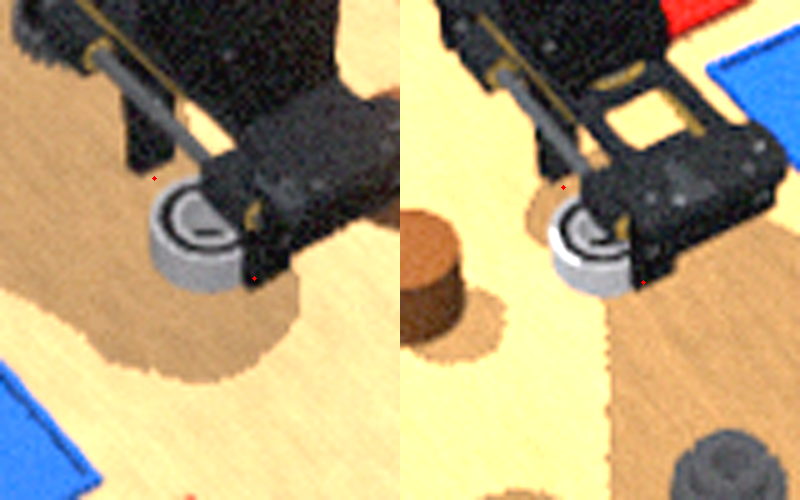

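Down 4 mm more and close.

{"api": "play_rows", "payload": {
  "deltas": [40,0,2,0,0,40,0,2,0,0,40,0,0,0,0,255,0,0,0,0,255,0,0,0,0,255,0,0,0,0,255,0,0,0,0,255,0,0,0,0,255,0,0,0,0,255,0,0,0,0]
}}

```text
time_s: 25.15
tcp_pos: [0.4829, 0.0016, -0.0064]
ee_rot: [[-1.0, -0.0, -0.001], [0.001, -0.0, -1.0], [0.0, -1.0, 0.0]]
wrist_force: [0.1, -0.3, 0.6]
gripper_width: 0.577
```

{"api": "play_rows", "payload": {
  "deltas": [255,0,-3,0,0,255,0,-12,0,0,255,0,-20,0,0,255,0,-15,0,0,255,-12,0,-14,0,255,-26,0,-30,0,255,-32,0,-38,0,255,-30,0,-35,0,255,-18,0,-21,0,255,-8,0,-9,0]
}}

```text
time_s: 26.15
tcp_pos: [0.6107, 0.1515, 0.0421]
ee_rot: [[-1.0, 0.0, 0.001], [-0.001, 0.0, -1.0], [-0.0, -1.0, -0.0]]
wrist_force: [-0.4, -1.2, -1.9]
gripper_width: 0.578
```

{"api": "play_rows", "payload": {
  "deltas": [255,0,5,0,0,255,0,10,0,0,255,0,12,0,0,255,0,8,0,0,255,0,5,0,0,255,0,2,0,0,255,0,1,0,0,255,0,0,0,0,255,0,0,0,0,255,0,0,0,0]
}}

```text
time_s: 27.15
tcp_pos: [0.6093, 0.1487, 0.001]
ee_rot: [[-1.0, 0.001, -0.001], [0.001, 0.0, -1.0], [-0.001, -1.0, -0.0]]
wrist_force: [-0.6, -0.6, -1.9]
gripper_width: 0.577
```

```bash
python3 z.py z16 0.015
```

```text
(no output)
```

View pics/z16.png

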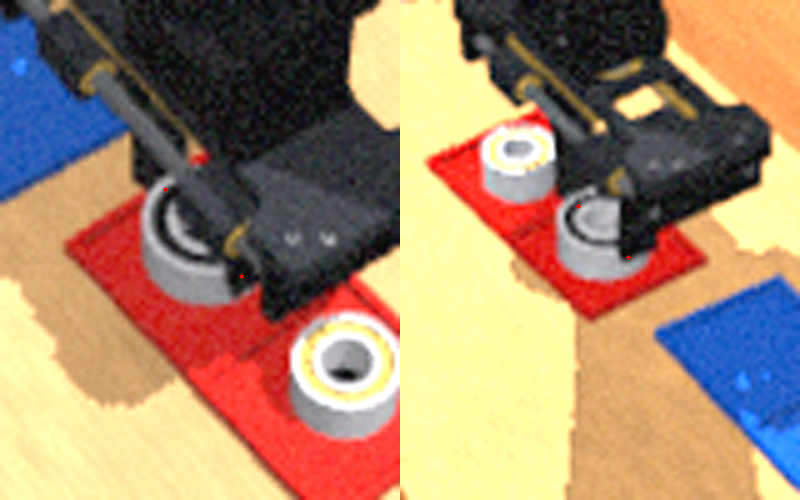

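{"api": "play_rows", "payload": {
  "deltas": [255,0,1,0,0,255,0,1,0,0,255,0,1,0,0,255,0,0.5,0,0,255,0,0.5,0,0,255,0,0,0,0,255,0,0,0,0,255,0,0,0,0,255,0,0,0,0,255,0,0,0,0]
}}

```text
time_s: 28.25
tcp_pos: [0.609, 0.1485, -0.0034]
ee_rot: [[-1.0, -0.0, -0.001], [0.001, -0.0, -1.0], [0.0, -1.0, 0.0]]
wrist_force: [-0.6, 0.0, -0.2]
gripper_width: 0.575
```

Force back to ~0 (resting). Release, rise.

{"api": "play_rows", "payload": {
  "deltas": [75,0,0,0,0,75,0,0,0,0,75,0,0,0,0,75,0,0,0,0,75,0,-5,0,0,75,0,-15,0,0,75,0,-25,0,0,75,0,-30,0,0,75,0,-15,0,0,75,0,0,0,0]
}}

```text
time_s: 29.25
tcp_pos: [0.611, 0.1494, 0.09]
ee_rot: [[-1.0, 0.006, -0.0], [0.0, 0.003, -1.0], [-0.006, -1.0, -0.003]]
wrist_force: [0.6, 0.2, 0.3]
gripper_width: 0.704
```

```bash
python3 z.py z17 0.015
```

```text
(no output)
```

View pics/z17.png

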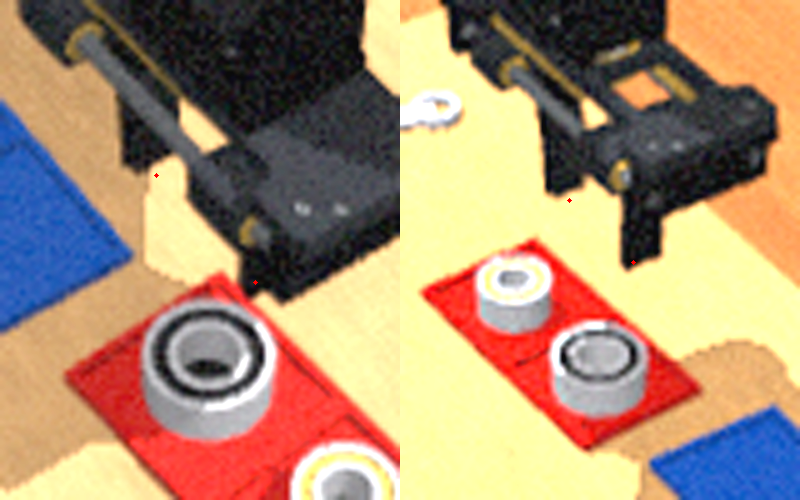

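{"api": "play_rows", "payload": {
  "deltas": [80,7,0,13,0,80,14,0,27,0,80,19,0,37,0,80,21,0,40,0,80,21,0,40,0,80,21,0,40,0,80,20,0,37,0,80,17,0,32,0,80,11,0,21,0,80,6,0,11,0]
}}

```text
time_s: 30.35
tcp_pos: [0.449, -0.1511, 0.0855]
ee_rot: [[-1.0, -0.003, -0.003], [0.003, 0.0, -1.0], [0.003, -1.0, -0.0]]
wrist_force: [0.2, -0.1, -0.4]
gripper_width: 0.686
```

{"api": "play_rows", "payload": {
  "deltas": [80,0,0,0,0,80,0,0,0,0,80,0,0,0,0,80,0,0,0,0,80,0,0,0,0,80,0,0,0,0,80,0,0,0,0,80,0,0,0,0,80,0,0,0,0,80,0,0,0,0]
}}

```text
time_s: 31.35
tcp_pos: [0.4518, -0.1494, 0.0866]
ee_rot: [[-1.0, 0.0, -0.001], [0.001, -0.0, -1.0], [-0.0, -1.0, 0.0]]
wrist_force: [-0.3, -0.3, -0.2]
gripper_width: 0.691
```

```bash
python3 w.py w18
```

```text
31.35 [ 0.4518 -0.1494  0.0866]
```

View pics/w18.png

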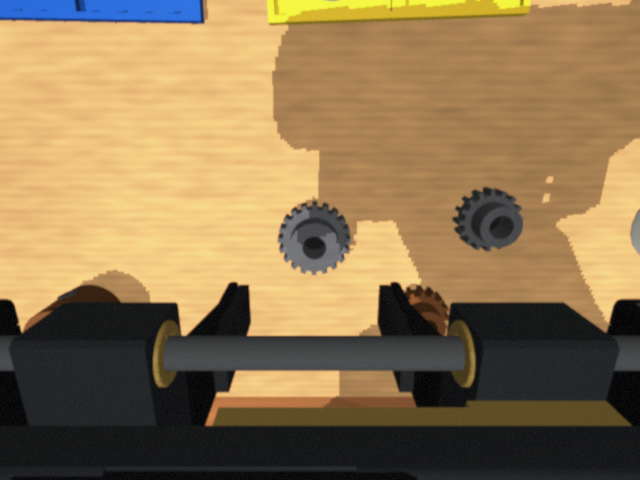

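```bash
python3 - <<'E'
from station import r, eyes
from h import *
d=np.load("pics/w18.npz");c=eyes.capture("wrist");p=(d["P"],d["Q"])
for n,u,v,z in [("gl",314,246,.03),("gs",501,226,.03)]: print(n,cast(c,u,v,z,p)[:2].round(4))
E
```

```text
gl [ 0.4529 -0.1504]
gs [ 0.4666 -0.2738]
```

{"api": "play_rows", "payload": {
  "deltas": [80,-1,6,1,0,80,0,14,0,0,80,0,16,0,0,80,0,16,0,0,80,0,13,0,0,80,0,9,0,0,80,0,6,0,0,80,0,3,0,0,80,0,0,0,0,80,0,0,0,0]
}}

```text
time_s: 32.45
tcp_pos: [0.4532, -0.1504, 0.0039]
ee_rot: [[-1.0, 0.001, -0.001], [0.001, -0.0, -1.0], [-0.001, -1.0, 0.0]]
wrist_force: [0.1, 0.2, 0.6]
gripper_width: 0.686
```

```bash
python3 z.py z19 0.015
```

```text
(no output)
```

View pics/z19.png

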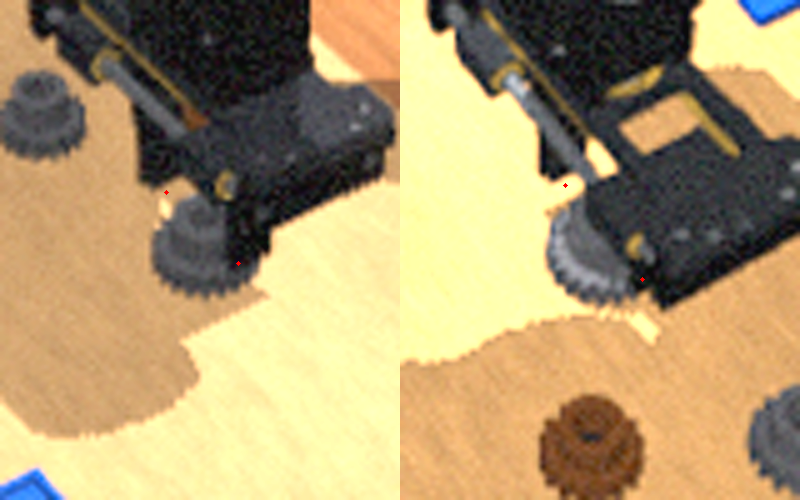

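{"api": "play_rows", "payload": {
  "deltas": [80,0,1.5,0,0,80,0,0,0,0,255,0,0,0,0,255,0,0,0,0,255,0,0,0,0,255,0,0,0,0,255,0,0,0,0,255,0,0,0,0,255,0,0,0,0,255,0,0,0,0]
}}

```text
time_s: 33.55
tcp_pos: [0.4528, -0.1504, 0.002]
ee_rot: [[-1.0, -0.0, -0.001], [0.001, -0.0, -1.0], [0.0, -1.0, 0.0]]
wrist_force: [0.1, 0.2, -0.2]
gripper_width: 0.364
```

```bash
python3 z.py z20 0.015
```

```text
(no output)
```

View pics/z20.png

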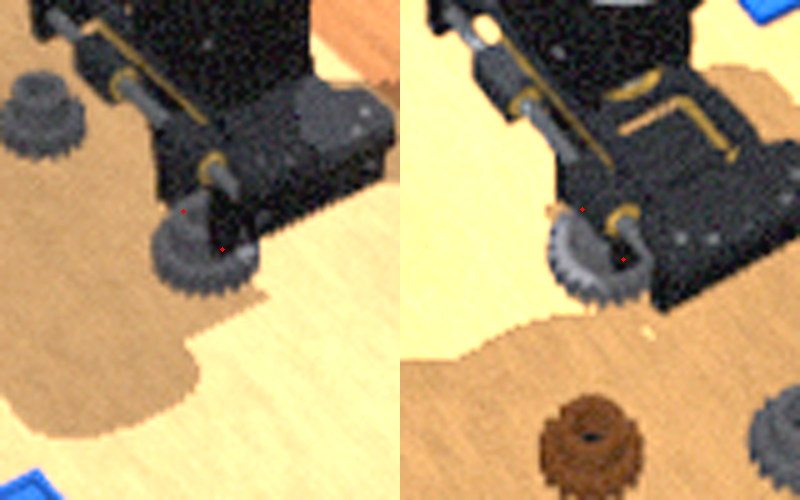

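{"api": "play_rows", "payload": {
  "deltas": [255,0,-3,0,0,255,0,-12,0,0,255,0,-20,0,0,255,0,-15,0,0,255,-10,0,-10,0,255,-22,0,-23,0,255,-30,0,-31,0,255,-33,0,-35,0,255,-33,0,-35,0,255,-27,0,-28,0]
}}

```text
time_s: 34.65
tcp_pos: [0.6093, 0.0142, 0.0508]
ee_rot: [[-1.0, -0.001, 0.0], [-0.0, -0.0, -1.0], [0.001, -1.0, 0.0]]
wrist_force: [-0.1, 0.7, -1.3]
gripper_width: 0.365
```

{"api": "play_rows", "payload": {
  "deltas": [255,-18,0,-19,0,255,-9,0,-9,0,255,0,5,0,0,255,0,10,0,0,255,0,12,0,0,255,0,8,0,0,255,0,5,0,0,255,0,2,0,0,255,0,0,0,0,255,0,0,0,0]
}}

```text
time_s: 35.65
tcp_pos: [0.6353, 0.0395, 0.0105]
ee_rot: [[-1.0, 0.001, -0.001], [0.001, 0.0, -1.0], [-0.001, -1.0, -0.0]]
wrist_force: [-0.0, 0.1, -1.2]
gripper_width: 0.364
```

```bash
python3 z.py z21 0.015; python3 w.py w21
```

```text
35.75 [0.6353 0.0396 0.0106]
```

View pics/z21.png

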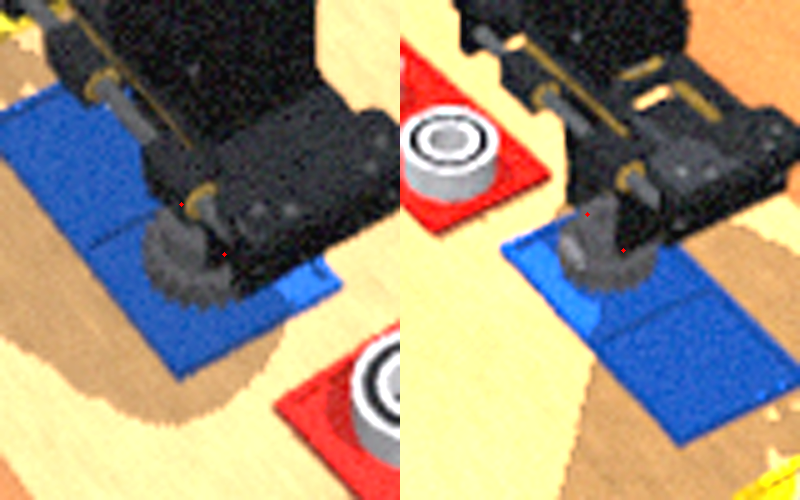

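View pics/w21.png

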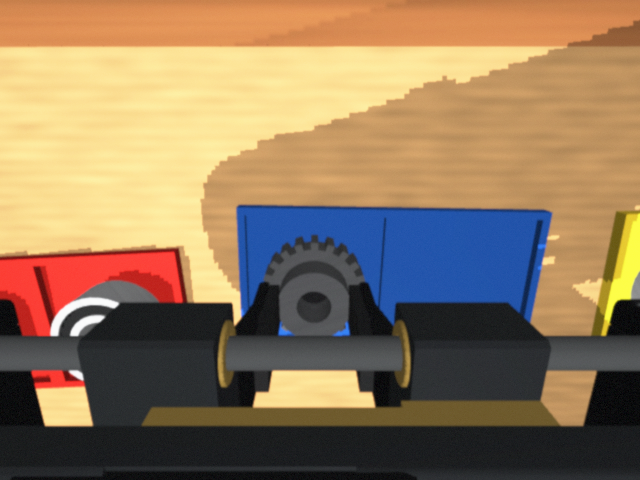

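Level and centred. Down to reported ≈ 5 mm.

{"api": "play_rows", "payload": {
  "deltas": [255,0,2,0,0,255,0,1,0,0,255,0,1,0,0,255,0,1,0,0,255,0,0.5,0,0,255,0,0,0,0,255,0,0,0,0,255,0,0,0,0,255,0,0,0,0,255,0,0,0,0]
}}

```text
time_s: 36.8
tcp_pos: [0.6349, 0.0395, 0.005]
ee_rot: [[-1.0, 0.0, -0.001], [0.001, -0.0, -1.0], [-0.0, -1.0, 0.0]]
wrist_force: [-4.2, 0.4, 4.6]
gripper_width: 0.368
```

{"api": "play_rows", "payload": {
  "deltas": [100,0,0,0,0,100,0,0,0,0,100,0,0,0,0,100,0,0,0,0,100,0,-5,0,0,100,0,-15,0,0,100,0,-25,0,0,100,0,-30,0,0,100,0,-25,0,0,100,0,0,0,0]
}}

```text
time_s: 37.8
tcp_pos: [0.6381, 0.04, 0.1096]
ee_rot: [[-1.0, 0.01, 0.0], [-0.0, 0.002, -1.0], [-0.01, -1.0, -0.002]]
wrist_force: [-0.1, 0.1, -0.2]
gripper_width: 0.611
```

```bash
python3 z.py z22 0.015
```

```text
(no output)
```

View pics/z22.png

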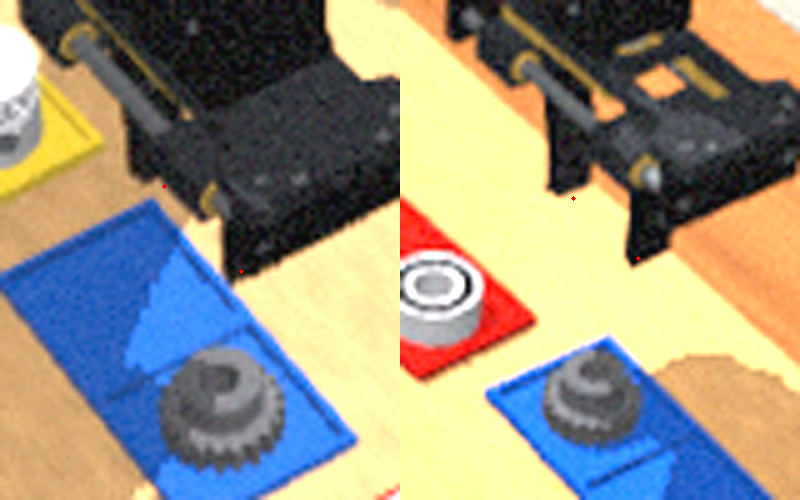

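{"api": "play_rows", "payload": {
  "deltas": [100,7,0,13,0,100,14,0,27,0,100,20,0,38,0,100,22,0,41,0,100,22,0,41,0,100,22,0,41,0,100,22,0,41,0,100,20,0,37,0,100,13,0,23,0,100,7,0,11,0]
}}

```text
time_s: 38.9
tcp_pos: [0.4627, -0.2752, 0.1033]
ee_rot: [[-1.0, -0.003, -0.004], [0.004, 0.001, -1.0], [0.003, -1.0, -0.001]]
wrist_force: [-0.1, -0.0, -0.3]
gripper_width: 0.61
```

{"api": "play_rows", "payload": {
  "deltas": [100,0,0,0,0.1,100,0,0,0,0.14,100,0,0,0,0.14,100,0,0,0,0.14,100,0,0,0,0.14,100,0,0,0,0.14,100,0,0,0,0.14,100,0,0,0,0.14,100,0,0,0,0.14,100,0,0,0,0.14]
}}

```text
time_s: 39.9
tcp_pos: [0.4649, -0.2729, 0.1036]
ee_rot: [[-0.203, -0.002, -0.979], [0.979, 0.001, -0.203], [0.001, -1.0, 0.002]]
wrist_force: [0.5, -0.7, 0.1]
gripper_width: 0.607
```

{"api": "play_rows", "payload": {
  "deltas": [100,0,0,0,0.14,100,0,0,0,0.07,100,0,0,0,0,100,0,0,0,0,100,0,0,0,0,100,0,0,0,0,100,0,0,0,0,100,0,0,0,0,100,0,0,0,0,100,0,0,0,0]
}}

```text
time_s: 40.9
tcp_pos: [0.4657, -0.2734, 0.1046]
ee_rot: [[-0.0, 0.0, -1.0], [1.0, -0.0, -0.0], [-0.0, -1.0, -0.0]]
wrist_force: [-0.6, 0.1, 1.4]
gripper_width: 0.608
```

```bash
python3 w.py w23; python3 z.py z23 .015; python3 -c "
from station import r;print(r.sense()['joints'].round(1))"
```

```text
40.9 [ 0.4657 -0.2734  0.1046]
[-13.2  18.9 -19.    0.  -52.1  13.2]
```

View pics/w23.png

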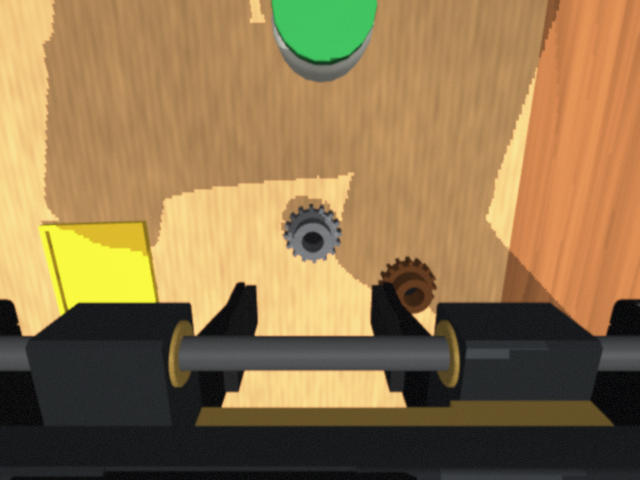

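View pics/z23.png

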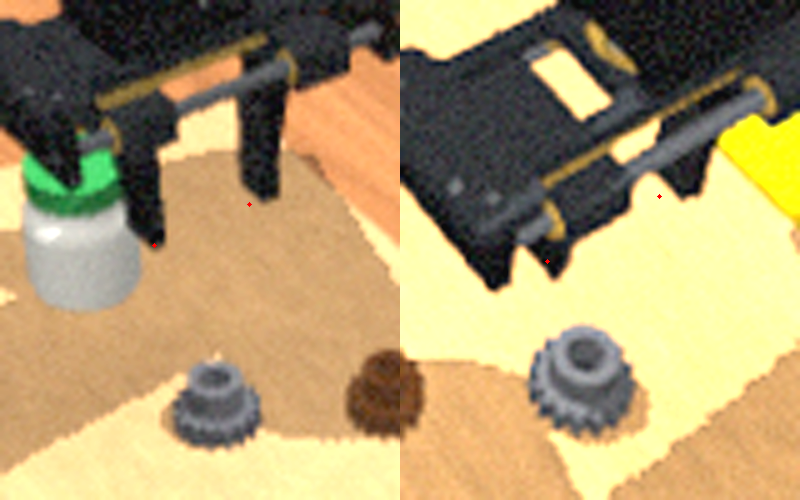

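{"api": "play_rows", "payload": {
  "deltas": [100,0,8,0,0,100,0,18,0,0,100,0,22,0,0,100,0,20,0,0,100,0,14,0,0,100,0,9,0,0,100,0,5,0,0,100,0,3,0,0,100,0,0,0,0,100,0,0,0,0]
}}

```text
time_s: 42.05
tcp_pos: [0.4662, -0.2735, 0.0061]
ee_rot: [[-0.0, 0.001, -1.0], [1.0, -0.0, -0.0], [-0.0, -1.0, -0.001]]
wrist_force: [-0.1, -0.1, 0.0]
gripper_width: 0.608
```

```bash
python3 w.py w24; python3 z.py z24 .015
```

```text
42.05 [ 0.4662 -0.2735  0.0061]
```

View pics/w24.png

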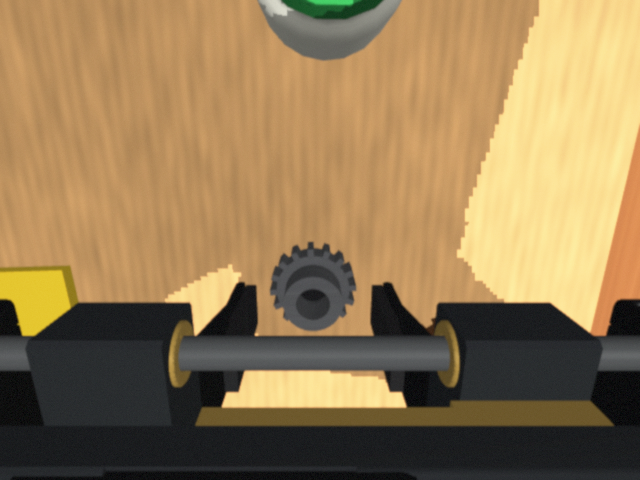

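View pics/z24.png

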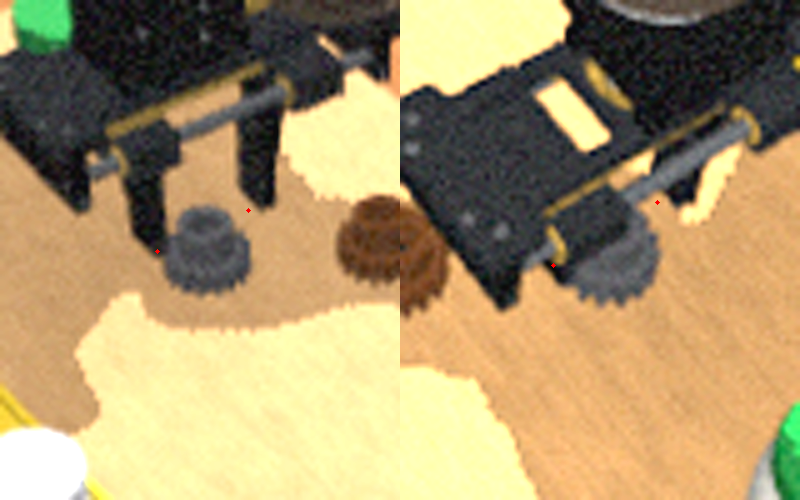

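{"api": "play_rows", "payload": {
  "deltas": [100,0,2,0,0,100,0,2,0,0,100,0,0,0,0,255,0,0,0,0,255,0,0,0,0,255,0,0,0,0,255,0,0,0,0,255,0,0,0,0,255,0,0,0,0,255,0,0,0,0]
}}

```text
time_s: 43.2
tcp_pos: [0.4659, -0.2734, 0.0016]
ee_rot: [[-0.0, 0.0, -1.0], [1.0, -0.0, -0.0], [-0.0, -1.0, -0.0]]
wrist_force: [0.1, -0.3, -0.0]
gripper_width: 0.294
```

{"api": "play_rows", "payload": {
  "deltas": [255,0,-3,0,0,255,0,-12,0,0,255,0,-20,0,0,255,0,-18,0,0,255,8,-7,-6,0,255,20,0,-14,0,255,30,0,-21,0,255,35,0,-25,0,255,38,0,-27,0,255,38,0,-27,0]
}}

```text
time_s: 44.2
tcp_pos: [0.5863, -0.1023, 0.0616]
ee_rot: [[0.0, -0.0, -1.0], [1.0, 0.0, 0.0], [0.0, -1.0, 0.0]]
wrist_force: [0.9, -0.4, -0.9]
gripper_width: 0.3
```

{"api": "play_rows", "payload": {
  "deltas": [255,30,0,-22,0,255,20,0,-15,0,255,10,0,-7,0,255,4,0,-3,0,255,0,5,0,0,255,0,10,0,0,255,0,12,0,0,255,0,10,0,0,255,0,6,0,0,255,0,4,0,0]
}}

```text
time_s: 45.2
tcp_pos: [0.6321, -0.0408, 0.0134]
ee_rot: [[0.001, -0.001, -1.0], [1.0, -0.0, 0.001], [-0.0, -1.0, 0.001]]
wrist_force: [-0.6, -0.7, -2.0]
gripper_width: 0.296
```

{"api": "play_rows", "payload": {
  "deltas": [255,0,2,0,0,255,0,1,0,0,255,0,0,0,0,255,0,0,0,0,255,0,0,0,0,255,0,0,0,0,255,0,0,0,0,255,0,0,0,0,255,0,0,0,0,255,0,0,0,0]
}}

```text
time_s: 46.2
tcp_pos: [0.6327, -0.0404, 0.0115]
ee_rot: [[-0.0, -0.0, -1.0], [1.0, -0.0, -0.0], [-0.0, -1.0, 0.0]]
wrist_force: [0.0, 0.6, -2.2]
gripper_width: 0.294
```

```bash
python3 w.py w25; python3 z.py z25 .015
```

```text
46.2 [ 0.6327 -0.0404  0.0115]
```

View pics/z25.png

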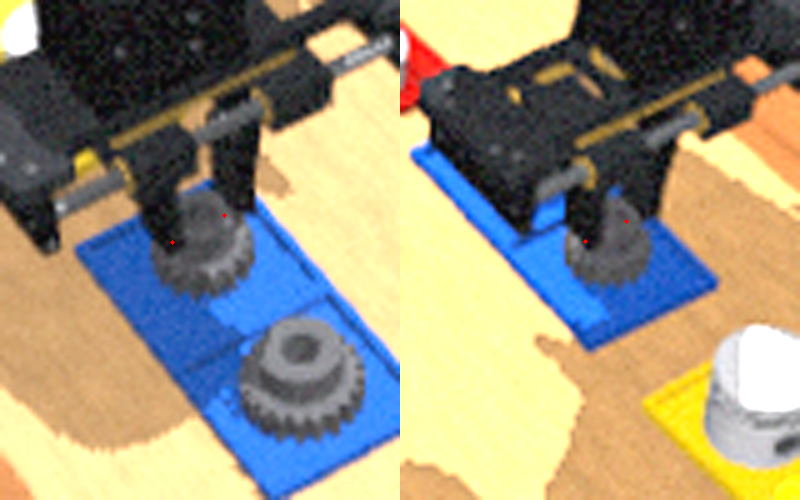

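View pics/w25.png

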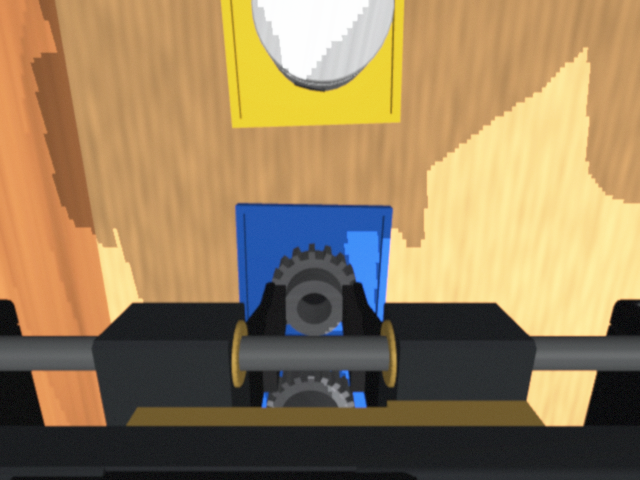

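Down to reported ≈ 4.8 mm.

{"api": "play_rows", "payload": {
  "deltas": [255,0,2,0,0,255,0,1.5,0,0,255,0,1,0,0,255,0,1,0,0,255,0,0.5,0,0,255,0,0.5,0,0,255,0,0,0,0,255,0,0,0,0,255,0,0,0,0,255,0,0,0,0]
}}

```text
time_s: 47.35
tcp_pos: [0.6327, -0.0404, 0.0051]
ee_rot: [[-0.0, 0.0, -1.0], [1.0, 0.0, -0.0], [0.0, -1.0, -0.0]]
wrist_force: [1.1, 0.1, -1.8]
gripper_width: 0.294
```

{"api": "play_rows", "payload": {
  "deltas": [255,0,0.5,0,0,255,0,0,0,0,255,0,0,0,0,110,0,0,0,0,110,0,0,0,0,110,0,0,0,0,110,0,0,0,0,110,0,0,0,0,110,0,0,0,0,110,0,0,0,0]
}}

```text
time_s: 48.35
tcp_pos: [0.6327, -0.0404, 0.0046]
ee_rot: [[-0.0, 0.0, -1.0], [1.0, 0.0, -0.0], [0.0, -1.0, -0.0]]
wrist_force: [-0.3, -0.3, 0.5]
gripper_width: 0.567
```

{"api": "play_rows", "payload": {
  "deltas": [110,0,-5,0,0,110,0,-15,0,0,110,0,-25,0,0,110,0,-35,0,0,110,0,-35,0,0,110,0,-30,0,0,110,0,-15,20,0,110,0,0,40,0,110,0,0,45,0,110,0,0,45,0]
}}

```text
time_s: 49.35
tcp_pos: [0.4811, -0.0405, 0.1648]
ee_rot: [[0.0, 0.0, -1.0], [1.0, 0.0, 0.0], [0.0, -1.0, -0.0]]
wrist_force: [0.9, 0.5, 1.1]
gripper_width: 0.571
```

{"api": "play_rows", "payload": {
  "deltas": [110,0,0,20,0,110,0,0,0,0,110,0,0,0,0,110,0,0,0,0,110,0,0,0,0,110,0,0,0,0,110,0,0,0,0,110,0,0,0,0,110,0,0,0,0,110,0,0,0,0]
}}

```text
time_s: 50.35
tcp_pos: [0.4627, -0.0404, 0.1645]
ee_rot: [[0.0, -0.0, -1.0], [1.0, -0.0, 0.0], [-0.0, -1.0, 0.0]]
wrist_force: [0.8, -0.6, -0.2]
gripper_width: 0.569
```

```bash
python3 -c "
from station import eyes;import cv2
for n in ('scene','side'):
    cv2.imwrite(f'pics/{n}_end.png',eyes.capture(n)['img'])
a=cv2.imread('pics/scene_end.png')[170:400,170:420];b=cv2.imread('pics/side_end.png')[165:335,260:470]
cv2.imwrite('pics/ea.png',cv2.resize(a,None,fx=2.6,fy=2.6,interpolation=2));cv2.imwrite('pics/eb.png',cv2.resize(b,None,fx=3.5,fy=3.5,interpolation=2))"
```

```text
(no output)
```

View pics/ea.png

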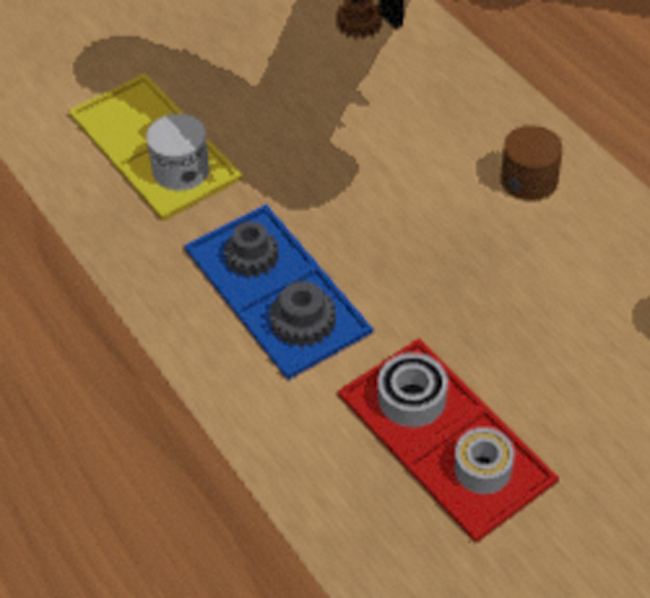

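View pics/eb.png

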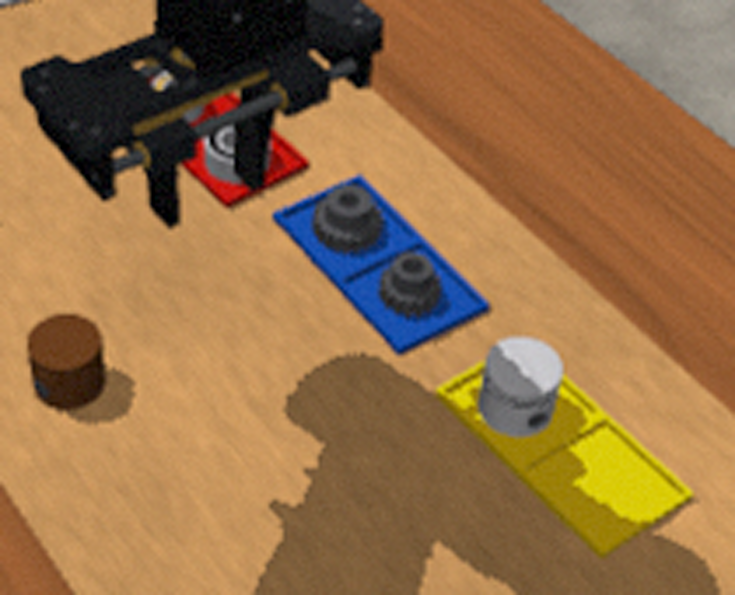

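View pics/scene_end.png

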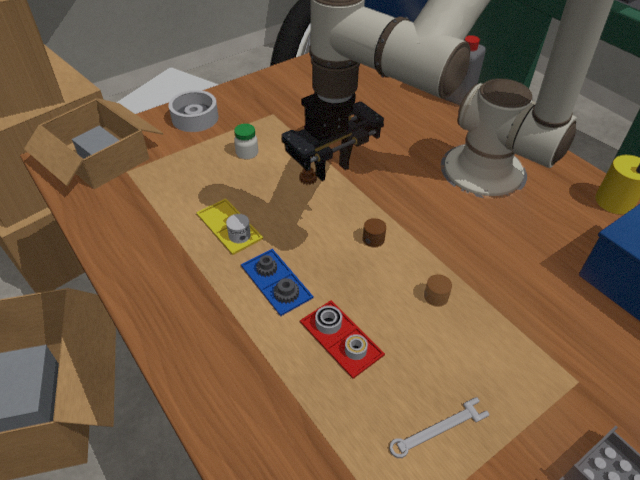

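```bash
python3 - <<'E'
from station import r, eyes
from h import *
A=eyes.capture("scene")
T={"red":((.608,.1902),2.7),"blue":((.634,-.0005),-1.1),"yellow":((.6345,-.2),1.9)}
for n,t,u,v,z in [("pi","yellow",176,137,.047),("gs","blue",251,235,.033),("gl","blue",303,299,.033),("bl","red",412,379,.025),("bs","red",484,452,.025)]:
    p=cast(A,(u+.5)/2.6-.5+170,(v+.5)/2.6-.5+170,z)[:2]-T[t][0]; a=np.radians(T[t][1])
    print(n,(np.array([[np.cos(a),np.sin(a)],[-np.sin(a),np.cos(a)]])@p*1000).round(1))
r.finish_job()
E
```

```text
pi [-0.7 44.7]
gs [  0.1 -35.9]
gl [ 0.7 43.3]
bl [ -1.9 -41.8]
bs [-2.4 39.7]
the job is handed in; nothing more can be done
```

All five parts are in their trays, one to a bay and the same side up, and I handed the job in at about 50 s. The two gears are in blue, the two bearings in red and the piston in yellow.

- **Final check:** measured in the scene camera, each part's centre is within about 5 mm of its bay centre in tray x and y, against the 17 mm allowed. In the scene and side views the parts look flat and the gripper is clear of everything.
- **Bystanders:** the grease jar, the spanner and the brown look-alikes look unmoved in the scene picture. I judged that by eye and did not measure it.
- **Finger height:** the fingertips sat about 15 mm higher than the reported TCP. My first close on the small bearing therefore shut above it, without disturbing it. I worked out the offset from the two fixed cameras and allowed for it in every later pick and placing.
- **Set-downs:** at the set-downs the wrist force changed by only a few newtons, or came back to about zero before I opened the fingers. No part was seen to drop.
- **Camera disagreement:** the scene and side cameras differed by up to 6 mm in y. I averaged them and checked against the wrist camera.

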